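# Nest the handled lab pans on the jack, handles fanned

### The job

Put the steel pans away in one nest on the little scissor jack: take the rubber bungs out of the largest pan and leave them in the white tray, then let the largest pan stand centred and level on the jack's platform with all the other pans nested in it, each fully down inside the next larger one there is. Fan the handles so that each points clearly to one side of every other, three finger-widths or so apart, and do not disturb the flasks and the bottle at the back.

Things in the scene. Friction and masses are not known exactly. Their poses are not given: they have to be found in the camera images.
- pan_a: largest round steel pan, loose, about 250 g: outside diameter 124 mm, straight wall 2.5 mm, floor 3 mm, rim 40 mm above the underside. A level bar handle along its +x, 9 mm wide, z = 40 to 48 mm (just above the rim), ends 130 mm from the axis. Origin: centre of the underside, z up.
- pan_a_grip (a point): point on the centre line of the handle of the largest pan, 95 mm from the pan's axis and 44 mm above its underside
- pan_b: second largest round steel pan, loose, about 200 g: outside diameter 104 mm, straight wall 2.5 mm, floor 3 mm, rim 40 mm above the underside. A level bar handle along its +x, 9 mm wide, z = 40 to 48 mm (just above the rim), ends 124 mm from the axis. Origin: centre of the underside, z up. May be absent. On the floor of a larger pan it stands 3 mm above that pan; its handle clears that rim by 3 mm, not that handle.
- pan_b_grip (a point): point on the centre line of the handle of the second largest pan, 95 mm from the pan's axis and 44 mm above its underside
- pan_c: third largest round steel pan, loose, about 150 g: outside diameter 84 mm, straight wall 2.5 mm, floor 3 mm, rim 40 mm above the underside. A level bar handle along its +x, 9 mm wide, z = 40 to 48 mm (just above the rim), ends 118 mm from the axis. Origin: centre of the underside, z up. May be absent. On the floor of a larger pan it stands 3 mm above that pan; its handle clears that rim by 3 mm, not that handle.
- pan_c_grip (a point): point on the centre line of the handle of the third largest pan, 95 mm from the pan's axis and 44 mm above its underside
- pan_d: smallest round steel pan, loose, about 110 g: outside diameter 64 mm, straight wall 2.5 mm, floor 3 mm, rim 40 mm above the underside. A level bar handle along its +x, 9 mm wide, z = 40 to 48 mm (just above the rim), ends 112 mm from the axis. Origin: centre of the underside, z up. May be absent. On the floor of a larger pan it stands 3 mm above that pan; its handle clears that rim by 3 mm, not that handle.
- pan_d_grip (a point): point on the centre line of the handle of the smallest pan, 95 mm from the pan's axis and 44 mm above its underside
- jack: small laboratory scissor jack, fixed to the desk, used as a raised stand: base 84 x 84 mm, 60 x 60 mm platform with a 58 x 58 mm rubber pad whose top is 70 mm above the desk; a black knob on its -x side reaches 52 mm from its centre at 35 mm height. Origin: centre of its underside, z up
- jack_top (a point): centre of the top of the rubber pad of the jack, 70 mm above the desk
- tray: white open tray, fixed, 90 mm along its x, 120 mm along its y, 20 mm high, walls and floor 3 mm. Origin: centre of the underside
- bung_tall: red rubber bung, loose, 30 mm in diameter, 38 mm high, standing at the start on the floor of the largest pan, the two bungs side by side across the line of its handle, about 26 mm either side of its middle. Origin: centre of its underside, z up
- bung_short: black rubber bung, loose, 34 mm in diameter, 30 mm high, standing at the start on the floor of the largest pan, the two bungs side by side across the line of its handle, about 26 mm either side of its middle. Origin: centre of its underside, z up
- flask_by: bystander: conical flask without side arm, 60 mm wide, 125 mm high. Origin: centre of its underside
- bottle_by: bystander: brown dropper bottle with black teat, 33 mm wide, 102 mm high. Origin: centre of its underside
- flask_arm: bystander: conical flask with a side arm, 84 x 90 mm, 139 mm high. Origin: centre of its underside

How it is judged:
At the end, for the whole second after the job is handed in: Bungs in the tray. Largest pan on the jack pad, axis within 15 mm of its centre, height within 3 mm. Each other pan in every larger one: level within 0.04 rad, within 2 mm of fully down, axes within 10 mm per size step. Handle points at least 30 mm apart. All at rest and released (x of bung_tall in the frame of tray between -0.042 and 0.042 m and y of bung_tall in the frame of tray between -0.057 and 0.057 m and height (world z) of each of bung_tall, bung_short below 0.025 m and linear speed of each of bung_tall, bung_short, pan_a, pan_b, pan_c, pan_d below 0.02 m/s and x of bung_short in the frame of tray between -0.042 and 0.042 m and y of bung_short in the frame of tray between -0.057 and 0.057 m and horizontal distance between pan_a and jack_top below 0.015 m and z of pan_a in the frame of jack_top between -0.003 and 0.003 m and angle between each of pan_a, pan_b, pan_c, pan_d's own z axis and vertical below 0.04 rad and horizontal distance between pan_b and pan_a below 0.01 m and z of pan_b in the frame of pan_a between 0.001 and 0.005 m and horizontal distance between each of pan_b_grip, pan_c_grip, pan_d_grip and pan_a_grip above 0.03 m and horizontal distance between pan_c and pan_a below 0.02 m and z of pan_c in the frame of pan_a between 0.001 and 0.008 m and horizontal distance between pan_c and pan_b below 0.01 m and z of pan_c in the frame of pan_b between 0.001 and 0.005 m and horizontal distance between each of pan_c_grip, pan_d_grip and pan_b_grip above 0.03 m and horizontal distance between pan_d and pan_a below 0.03 m and z of pan_d in the frame of pan_a between 0.001 and 0.011 m and horizontal distance between pan_d and pan_b below 0.02 m and z of pan_d in the frame of pan_b between 0.001 and 0.008 m and horizontal distance between pan_d and pan_c below 0.01 m and z of pan_d in the frame of pan_c between 0.001 and 0.005 m and horizontal distance between pan_d_grip and pan_c_grip above 0.03 m); the robot touches nothing.
It fails at once if the small conical flask is pushed more than 30 mm or knocked over (distance of flask_by from where it was at the start of the episode above 0.03 m or angle between flask_by's own z axis and vertical above 0.5 rad).
It fails at once if the dropper bottle is pushed more than 30 mm or knocked over (distance of bottle_by from where it was at the start of the episode above 0.03 m or angle between bottle_by's own z axis and vertical above 0.5 rad).
It fails at once if the side-arm flask is pushed more than 30 mm or knocked over (distance of flask_arm from where it was at the start of the episode above 0.03 m or angle between flask_arm's own z axis and vertical above 0.5 rad).
Of pan_b, pan_c, pan_d only 2 to 3 are there at a start; the rules pass over those that are not, and their reading is None.
At some moment in a run one of pan_b, pan_c, pan_d may be knocked a few centimetres aside while the robot is not near it.
It also fails if it takes over 210 s, if anything falls off the work surface, if the arm or the gripper's body presses on something with over 40 N, if the wrist force passes 120 N, or if a joint passes its speed limit or range.

### The arm

A 6-joint arm with a two-finger parallel gripper is mounted at the origin on a cart in front of the work surface, level with it; the furniture and walls round the work are solid. World frame = base frame: x ahead of the robot, y to its left, z up, the work surface at z = 0. Lengths are in m, angles in rad, forces in N, time in s.
With the tool pointing down it reaches from about 0.35 to 0.975 m from the base axis. Payload 4.9 kg.
Tool frame: the origin (TCP) lies at the very end of the fingers, on their centre line; the grasp point (between the pads) lies 19 mm behind it; z points along the fingers, y is the line along which they close (so a half turn about z gives the same grasp; the last joint's range is limited). The gripper opens to 85 mm and grips with 20 to 120 N. Pads are 22 mm wide; open, the fingers measure 114 mm over their backs; the gripper's body (76 mm by 85 mm) begins 54 mm behind the grasp point. The pads swing forward as they close: fully open they stand 13 mm farther back than shut.
Start: joints at [1.053, 0.053, 1.613, -0, 1.476, -0.119], TCP at [0.243, 0.576, 0.209] pointing down, gripper open.
Joint ranges: [-3.01, 3.01], [-1.01, 2.22], [0.06, 2.58], [-1.02, 4.17], [0.09, 2.62], [-3.14, 3.14]. Speed limits (rad/s): [2.57, 2.57, 3.14, 3.14, 3.14, 3.14].

### API

Orientations are given as a rotation vector (axis times angle).
In Python, from station import ctrl, imaging gives the robot as it stands.
- The arm moves only by the tool play_rows, never from a script. Its argument "series" is a list of rows, each a list of 3 entries, a list of its own where there are three numbers: the opening, from 0 (shut) to 1 (fully open), then the shift along the tool's x, y, z each as a share of 0.05 m, from -1 to 1, then the turn, a rotation vector about the tool's x, y, z each as a share of 8 degrees, from -1 to 1. In form: [[grip, [dx, dy, dz], [ax, ay, az]], ...]. A call has 1 to 8 rows; each row shifts and turns the commanded pose from where the row before left it, along the tool's axes as they then stand; what a row does not reach is not made up. A row lasts 1/8 s, in which the tool goes at most 62.5 mm and 10.7 degrees, less where a joint would pass 70% of its speed; a pose out of reach is approached as far as the arm can. A call with a number of a shift or a turn outside -1 to 1 is refused whole. A call with a gripper value outside its range is refused whole. The fingers move at their own pace and stop on an object; "force" is the grip in N (left out, the last holds). Time passes only in rows, so rows that do not move let the fingers close. It gives the time, the measured TCP pose, the force, the opening and the grip force at its end, in the units of the state.
- ctrl.get_obs(): the state, without advancing time (a new reading comes with each control period).
- imaging.get_image(name): name is "scene" or "top" or "wrist"; returns a dict with "color" (400x640x3 uint8, blue, green, red), "fx", "fy", "cx", "cy" (pixels), "extrinsics" (4x4, takes a point from world to camera coordinates); the wrist camera has in their place "hand_eye" (4x4, takes a point from camera to tool coordinates, whose origin is the TCP and whose axes are the flange's). Camera axes: x right, y down, z forward; pixel columns grow to the right and rows downward; lengths in m; the calibration is good to about 2 mm. A picture is of the moment at which its call begins: read the wrist's pose just before it. There is no depth.
- ctrl.finish_job(): hands the job in; it is judged then, once.
The state is a dict: "t": time; "q": joint angles; "dq": joint speeds; "effort": joint torques, N m; "tool_pos": TCP position; "tool_rot": TCP orientation; "contact_force": force on the tool from outside, world axes, zero at the start; "wrist_torque": the same for the moment, N m; "opening": finger opening in m; "grip_force": force on a finger pad.
Only numpy, scipy, OpenCV 4.12 (cv2) and the standard library are available. Lean on these libraries where they do the work, as an engineer would, in place of code of your own. Each camera call takes 0.05 s, during which the arm holds its last target. There are 200 camera calls.

## Working session

There is one attempt and no reset: what is moved stays moved. The work goes in short steps, Python scripts to look and compute and a tool call to move; the robot and the scene stay as the last step left them, time stands still between calls to the robot, and variables do not carry over. Pictures are saved under pics/ and viewed, at most 14 in all, crops included, and the job is handed in when it is done.

Besides the shell and the picture viewer there is one more tool, called after "Request:" as name([rows], argument=value, ...), one row to a line, values as JSON. play_rows: Moves the arm, as the interface text tells. Shift numbers are shares of 0.05 m and turn numbers shares of 8 degrees, none past 1 either way. Its arguments: {"type":"object","properties":{"series":{"type":"array"},"force":{"type":"number"}},"required":["series"]}

```bash
mkdir -p pics; ls; cat > h.py <<'E'
import numpy as np,cv2
from scipy.spatial.transform import Rotation as R
from station import ctrl,imaging
def cam(n):
    o=ctrl.get_obs();d=imaging.get_image(n)
    K=np.array([[d['fx'],0,d['cx']],[0,d['fy'],d['cy']],[0,0,1]])
    if n=='wrist':
        T=np.eye(4);T[:3,:3]=R.from_rotvec(o['tool_rot']).as_matrix();T[:3,3]=o['tool_pos']
        W=T@np.array(d['hand_eye'])
    else: W=np.linalg.inv(np.array(d['extrinsics']))
    return d['color'],K,W
def ray(K,W,uv,z):
    uv=np.atleast_2d(uv).astype(float)
    r=(np.linalg.inv(K)@np.c_[uv,np.ones(len(uv))].T).T@W[:3,:3].T
    c=W[:3,3];return c+r*((z-c[2])/r[:,2])[:,None]
def proj(K,W,p):
    p=np.atleast_2d(p);q=(p-W[:3,3])@W[:3,:3]@K.T;return q[:,:2]/q[:,2:]
E
python3 - <<'E'
from h import *
print(ctrl.get_obs())
for n in('scene','top','wrist'):
    c,K,W=cam(n);cv2.imwrite(f'pics/{n}0.png',c);print(n,K.round(1).tolist(),W.round(3).tolist())
E
```

```text
pics
{'t': 0.0, 'q': array([ 1.05301842e+00,  5.33444694e-02,  1.61429637e+00,  4.33009488e-05,
        1.47596736e+00, -1.18991604e-01]), 'dq': array([ 0.00024043,  0.00072531,  0.00030287, -0.00065599, -0.00130111,
        0.00040273]), 'effort': array([-1.44305737e-03, -3.93690956e+01, -3.70170164e+01, -3.01093869e-04,
        7.20061798e-03, -2.10214992e-06]), 'tool_pos': array([0.242342  , 0.57538904, 0.20746931]), 'tool_rot': array([-6.22142541e-01, -3.07868692e+00,  2.98505910e-03]), 'contact_force': array([ 0.49913211, -0.88099959, -0.37465525]), 'wrist_torque': array([-0.01738693, -0.01261363, -0.03950998]), 'grip_force': 0.0, 'opening': 0.08545140492021963}
scene [[407.6, 0.0, 316.3], [0.0, 407.6, 189.6], [0.0, 0.0, 1.0]] [[0.786, -0.449, 0.426, -0.028], [-0.619, -0.569, 0.542, -0.704], [-0.001, -0.69, -0.724, 1.043], [0.0, 0.0, 0.0, 1.0]]
top [[402.9, 0.0, 322.2], [0.0, 402.9, 193.6], [0.0, 0.0, 1.0]] [[0.015, -0.992, 0.129, 0.382], [-1.0, -0.013, 0.022, -0.008], [-0.02, -0.129, -0.991, 1.408], [0.0, 0.0, 0.0, 1.0]]
wrist [[295.0, 0.0, 316.0], [0.0, 295.0, 196.3], [0.0, 0.0, 1.0]] [[0.388, 0.875, 0.29, 0.167], [0.922, -0.367, -0.124, 0.607], [-0.002, 0.315, -0.949, 0.373], [0.0, 0.0, 0.0, 1.0]]
```

View pics/scene0.png

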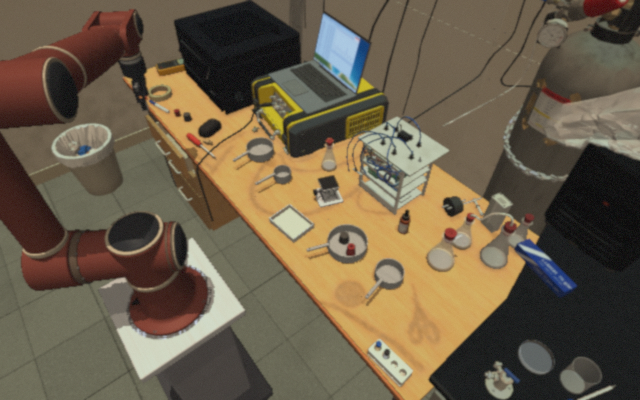

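View pics/top0.png

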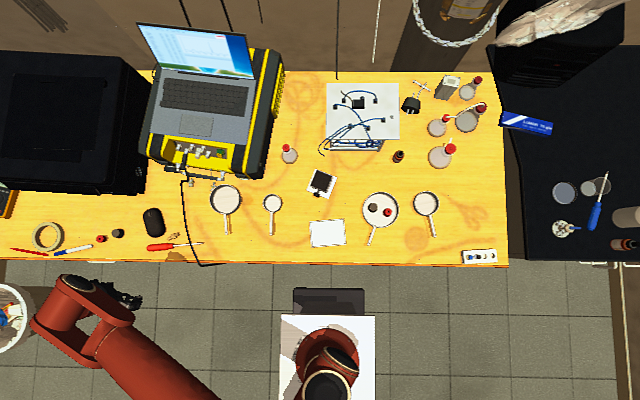

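Top view: pans at about (226,199), (273,203), (380,210, with bungs) and (426,204); jack (321,184); tray (327,233). I'll zoom in for outlines.

```bash
python3 - <<'E'
from h import *
c,K,W=cam('top')
r=c[135:265,200:460];cv2.imwrite('pics/crop.png',cv2.resize(r,None,fx=3,fy=3,interpolation=cv2.INTER_CUBIC))
hsv=cv2.cvtColor(c,cv2.COLOR_BGR2HSV)
m=((hsv[...,1]<90)&(hsv[...,2]>60)).astype(np.uint8)
m[:180]=0;m[262:]=0;m[:,:200]=0;m[:,455:]=0
cs,_=cv2.findContours(m,cv2.RETR_EXTERNAL,cv2.CHAIN_APPROX_NONE)
for k in cs:
    if cv2.contourArea(k)<60: continue
    k=k[:,0];p0=ray(K,W,k,0.0)
    print(cv2.boundingRect(k),cv2.contourArea(k),p0.min(0).round(3)[:2],p0.max(0).round(3)[:2], cv2.minAreaRect(p0[:,:2].astype(np.float32)))
    # body circle via eroded
    f=np.zeros_like(m);cv2.drawContours(f,[k[:,None]],-1,1,-1)
    D=cv2.distanceTransform(f,cv2.DIST_L2,5);_,rad,_,ct=cv2.minMaxLoc(D)
    P=ray(K,W,k,0.04)[:,:2];C=ray(K,W,ct,0.04)[0,:2]
    far=P[np.argmax(np.linalg.norm(P-C,axis=1))]
    print('  C',C.round(3),'rad',(rad*1.38/403).round(4),'far',far.round(3),np.linalg.norm(far-C).round(3),'ang',np.degrees(np.arctan2(*(far-C)[::-1])).round(1))
E
```

```text
(309, 219, 37, 29) 853.0 [ 0.378 -0.058] [0.476 0.069] ((0.4280276298522949, 0.004967566579580307), (0.09096970409154892, 0.12373628467321396), 5.567227840423584)Traceback (most recent call last):
  File "<stdin>", line 17, in <module>
AttributeError: 'float' object has no attribute 'round'
```

View pics/crop.png

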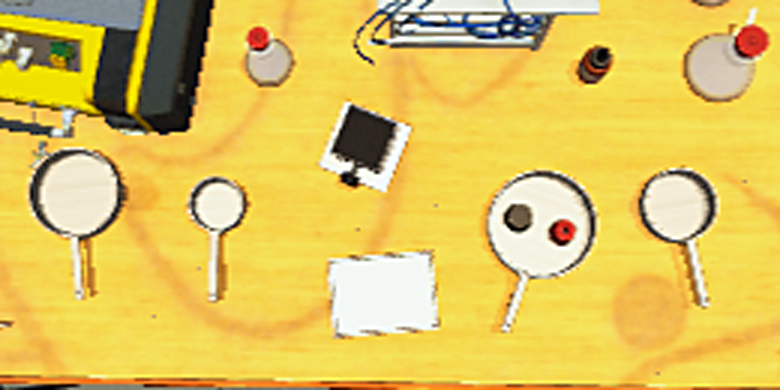

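Left pan (crop 78,193) is b, (218,203) d, (541,225) a holding black bung (518,218) and red (564,232), right (678,206) c; jack pad at (362,138), knob towards (348,180); tray (384,294).

```bash
cat >> h.py <<'E'
def pans(c,K,W,seeds,zr=0.04):
    """seeds: name->(x,y) approx world, returns centre,rad,handle angle"""
    hsv=cv2.cvtColor(c,cv2.COLOR_BGR2HSV)
    m=((hsv[...,1]<110)|(hsv[...,2]<90)).astype(np.uint8)
    # warp to metric plan at rim height, 1mm/px : x in [.3,.8], y in [-.5,.6]
    g=np.array([[.8,.6],[.8,-.5],[.3,.6],[.3,-.5]])
    out={}
    H,_=cv2.findHomography(proj(K,W,np.c_[g,np.full(4,zr)]),np.float32([[0,0],[1100,0],[0,500],[1100,500]]))
    w=cv2.warpPerspective(c,H,(1100,500),flags=cv2.INTER_CUBIC);s=cv2.cvtColor(w,cv2.COLOR_BGR2HSV)
    m=((s[...,1]<110)|(s[...,2]<90)).astype(np.uint8)*255
    n,l,st,ce=cv2.connectedComponentsWithStats(m)
    for k,(x,y) in seeds.items():
        u,v=int((.6-y)*1000),int((.8-x)*1000)
        win=l[max(v-30,0):v+30,max(u-30,0):u+30];ids=win[win>0]
        if not len(ids): out[k]=None;continue
        i=np.bincount(ids).argmax()
        f=(l==i).astype(np.uint8)
        cs,_=cv2.findContours(f,cv2.RETR_EXTERNAL,cv2.CHAIN_APPROX_NONE);cc=max(cs,key=cv2.contourArea)
        f[:]=0;cv2.drawContours(f,[cc],-1,1,-1)
        o=cv2.morphologyEx(f,cv2.MORPH_OPEN,cv2.getStructuringElement(cv2.MORPH_ELLIPSE,(31,31)))
        cs,_=cv2.findContours(o,cv2.RETR_EXTERNAL,cv2.CHAIN_APPROX_NONE);b=max(cs,key=cv2.contourArea)
        (cu,cv_),(a1,a2),_=cv2.fitEllipse(b)
        r=(a1+a2)/4
        hy,hx=np.nonzero(f);d=np.hypot(hx-cu,hy-cv_);q=d>r+12
        if q.sum()<20: out[k]=(.8-cv_/1000,.6-cu/1000,r,None,None);continue
        ang=np.degrees(np.arctan2(-(hx[q].mean()-cu),-(hy[q].mean()-cv_)))
        out[k]=(.8-cv_/1000,.6-cu/1000,r,ang,d.max())
    return out,w
E
python3 - <<'E'
from h import *
c,K,W=cam('top')
pos=lambda u,v,z:ray(K,W,(200+u/3,135+v/3),z)[0,:2].round(3)
S={k:pos(*p,.04) for k,p in dict(b=(78,193),d=(218,203),a=(541,225),c=(678,206)).items()}
print(S)
o,w=pans(c,K,W,S);[print(k,np.round(v,3)) for k,v in o.items()]
cv2.imwrite('pics/plan.png',w)
print('jack',pos(364,138,.07),'knob',pos(349,181,.035),'black',pos(518,212,.033),'red',pos(564,229,.041))
print('tray',[pos(*p,.0) for p in((330,335),(438,327),(432,252),(328,262))])
print('padcorners',[pos(*p,.07) for p in((346,104),(398,122),(380,172),(330,152))])
print('flasks',pos(268,60,0.02),pos(596,70,.02),pos(720,70,.03))
c,K,W=cam('scene');o,w=pans(c,K,W,S);[print(k,np.round(v,3)) for k,v in o.items()]
cv2.imwrite('pics/plan2.png',w)
E
```

```text
{'b': array([0.535, 0.353]), 'd': array([0.526, 0.192]), 'a': array([ 0.506, -0.175]), 'c': array([ 0.53, -0.33])}
b [   0.537    0.358   53.064 -178.128  121.926]
d [  0.526   0.195  31.966 178.848 109.88 ]
a [  0.508  -0.174  61.18  161.344 128.518]
c [   0.532   -0.33    42.791 -165.622  116.815]
jack [0.598 0.026] knob [0.554 0.043] black [ 0.521 -0.15 ] red [ 0.502 -0.201]
tray [array([0.379, 0.063]), array([ 0.39 , -0.061]), array([ 0.476, -0.054]), array([0.463, 0.067])]
padcorners [array([0.637, 0.047]), array([ 0.617, -0.012]), array([0.56 , 0.007]), array([0.582, 0.064])]
flasks [0.698 0.141] [ 0.69  -0.242] [ 0.689 -0.384]
b [5.26000e-01 3.45000e-01 6.31660e+01 4.63320e+01 3.61801e+02]
d [  0.514   0.183  40.971 166.627 102.974]
a [  0.498  -0.183  67.89  153.044 126.028]
c [   0.522   -0.337   47.754 -172.158  107.146]
```

View pics/plan.png

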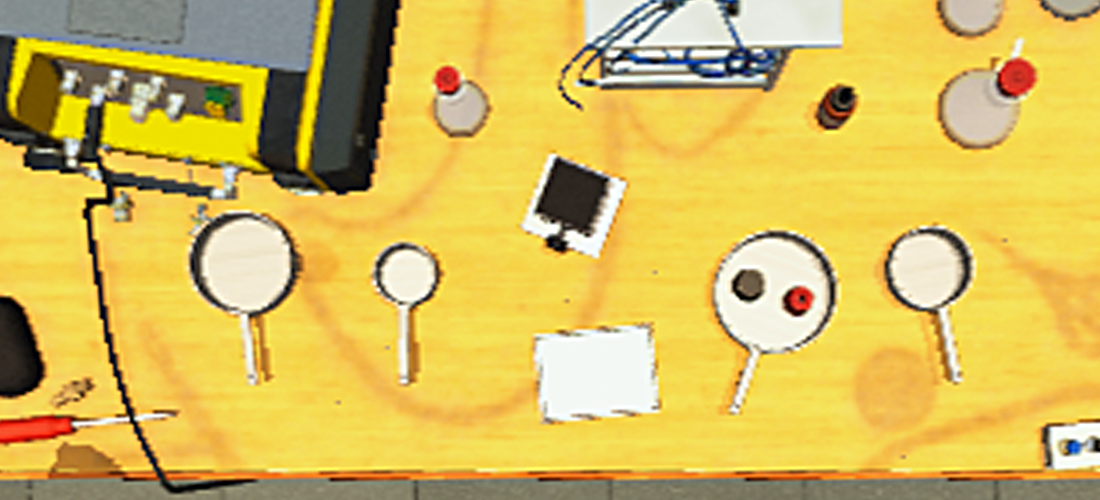

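```bash
cat >> h.py <<'E'
def tgt(x,y,z,yaw):
    T=np.eye(4);c,s=np.cos(np.radians(yaw)),np.sin(np.radians(yaw))
    T[:3,:3]=np.array([[c,s,0],[s,-c,0],[0,0,-1]]);T[:3,3]=x,y,z;return T
def plan(*wps,start=None):
    """waypoints (x,y,z,yaw): prints total turn (8deg units, tool axes) then total shift (50mm units, in turned frame)"""
    o=ctrl.get_obs();T=np.eye(4);T[:3,:3]=R.from_rotvec(o['tool_rot']).as_matrix();T[:3,3]=o['tool_pos']
    x=T[:3,0];print('t %.2f'%o['t'],'pos',T[:3,3].round(4),'yaw %.2f'%np.degrees(np.arctan2(x[1],x[0])),'open %.4f'%o['opening'],'F',np.round(o['contact_force'],1))
    for w in wps:
        G=tgt(*w);rv=R.from_matrix(T[:3,:3].T@G[:3,:3]).as_rotvec(degrees=True)/8
        print(w,'turn',rv.round(2),'shift',(G[:3,:3].T@(G[:3,3]-T[:3,3])/.05).round(2));T=G
E
python3 - <<'E'
from h import *
plan((.509,-.175,.2,71))
E
```

```text
t 0.30 pos [0.2425 0.5758 0.2082] yaw 157.15 open 0.0853 F [-0.7  0.4  0.6]
(0.509, -0.175, 0.2, 71) turn [-0.    0.   10.77] shift [-12.46   9.93   0.16]
```

Request:
play_rows([
  [1, [0, 0, 0], [0, 0, 0.9]],
  [1, [0, 0, 0], [0, 0, 0.9]],
  [1, [0, 0, 0], [0, 0, 0.9]],
  [1, [0, 0, 0], [0, 0, 0.9]],
  [1, [0, 0, 0], [0, 0, 0.9]],
  [1, [0, 0, 0], [0, 0, 0.9]],
  [1, [0, 0, 0], [0, 0, 0.9]],
  [1, [0, 0, 0], [0, 0, 0.9]],
])

```text
t: 1.3
tool_pos: [0.2426, 0.5759, 0.2086]
tool_rot: [2.034, 2.394, -0.0]
contact_force: [0.4, -0.8, 0.5]
opening: 0.0853
grip_force: 0.0
```

Request:
play_rows([
  [1, [0, 0, 0], [0, 0, 0.9]],
  [1, [0, 0, 0], [0, 0, 0.9]],
  [1, [0, 0, 0], [0, 0, 0.9]],
  [1, [0, 0, 0], [0, 0, 0.87]],
  [1, [-0.78, 0.62, 0.01], [0, 0, 0]],
  [1, [-0.78, 0.62, 0.01], [0, 0, 0]],
  [1, [-0.78, 0.62, 0.01], [0, 0, 0]],
  [1, [-0.78, 0.62, 0.01], [0, 0, 0]],
])

```text
t: 2.3
tool_pos: [0.3094, 0.3866, 0.2067]
tool_rot: [2.557, 1.825, 0.001]
contact_force: [0.8, -0.7, 0.6]
opening: 0.0853
grip_force: 0.0
```

Request:
play_rows([
  [1, [-0.78, 0.62, 0.01], [0, 0, 0]],
  [1, [-0.78, 0.62, 0.01], [0, 0, 0]],
  [1, [-0.78, 0.62, 0.01], [0, 0, 0]],
  [1, [-0.78, 0.62, 0.01], [0, 0, 0]],
  [1, [-0.78, 0.62, 0.01], [0, 0, 0]],
  [1, [-0.78, 0.62, 0.01], [0, 0, 0]],
  [1, [-0.78, 0.62, 0.01], [0, 0, 0]],
  [1, [-0.78, 0.62, 0.01], [0, 0, 0]],
])

```text
t: 3.3
tool_pos: [0.4423, 0.0107, 0.2029]
tool_rot: [2.558, 1.824, 0.001]
contact_force: [0.8, 0.4, -0.1]
opening: 0.085
grip_force: 0.0
```

Request:
play_rows([
  [1, [-0.78, 0.62, 0.01], [0, 0, 0]],
  [1, [-0.78, 0.62, 0.01], [0, 0, 0]],
  [1, [-0.78, 0.62, 0.01], [0, 0, 0]],
  [1, [-0.78, 0.62, 0.01], [0, 0, 0]],
  [1, [0, 0, 0], [0, 0, 0]],
  [1, [0, 0, 0], [0, 0, 0]],
])

```text
t: 4.05
tool_pos: [0.5081, -0.1752, 0.2005]
tool_rot: [-2.557, -1.823, 0.0]
contact_force: [1.0, 0.3, 0.5]
opening: 0.0853
grip_force: 0.0
```

```bash
python3 - <<'E'
from h import *
plan((.509,-.175,.2,71))
c,K,W=cam('wrist');cv2.imwrite('pics/w1.png',c)
hsv=cv2.cvtColor(c,cv2.COLOR_BGR2HSV)
print(proj(K,W,[[.518,-.15,.033],[.501,-.2,.041],[.509,-.174,.04]]))
m=((hsv[...,1]>150)&((hsv[...,0]<6)|(hsv[...,0]>172))).astype(np.uint8)
n,l,s,ce=cv2.connectedComponentsWithStats(m)
for i in range(1,n):
    if s[i,4]>150: print('red',s[i],ce[i],ray(K,W,ce[i],.041)[0])
E
```

```text
t 4.05 pos [ 0.5081 -0.1752  0.2005] yaw 70.98 open 0.0853 F [1.  0.3 0.5]
(0.509, -0.175, 0.2, 71) turn [-0.01 -0.   -0.  ] shift [0.01 0.02 0.01]
[[317.67224661 148.63514363]
 [317.78931919 195.33906703]
 [317.04430768 172.25075343]]
red [309 178  18  28 428] [317.35046729 191.58411215] [ 0.50199503 -0.19552282  0.041     ]
red [548 316  44  37 997] [570.40220662 332.81544634] [ 0.76414161 -0.50005286  0.041     ]
```

View pics/w1.png

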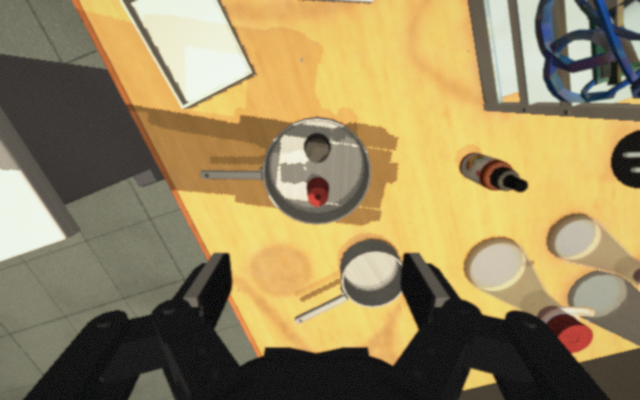

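Wrist view shows the pan at (317,170), black bung (317,147), red (318,193): agrees with the estimates. Go for the black one.

```bash
python3 - <<'E'
from h import *
plan((.518,-.150,.2,71),(.518,-.150,.006,71),(.518,-.15,.1,71),(.426,.031,.1,95),(.426,.031,.008,95),(.426,.031,.11,95),(.501,-.2,.11,71),(.501,-.2,.012,71),(.501,-.2,.1,71),(.430,-.023,.1,95),(.43,-.023,.013,95),(.43,-.023,.15,95))
E
```

```text
t 4.10 pos [ 0.5081 -0.1748  0.2006] yaw 71.03 open 0.0854 F [-0.3  0.3  0.4]
(0.518, -0.15, 0.2, 71) turn [-0. -0.  0.] shift [0.53 0.03 0.01]
(0.518, -0.15, 0.006, 71) turn [0. 0. 0.] shift [0.   0.   3.88]
(0.518, -0.15, 0.1, 71) turn [0. 0. 0.] shift [ 0.    0.   -1.88]
(0.426, 0.031, 0.1, 95) turn [ 0.  0. -3.] shift [ 3.77 -1.52  0.  ]
(0.426, 0.031, 0.008, 95) turn [0. 0. 0.] shift [0.   0.   1.84]
(0.426, 0.031, 0.11, 95) turn [0. 0. 0.] shift [ 0.    0.   -2.04]
(0.501, -0.2, 0.11, 71) turn [0. 0. 3.] shift [-3.88  2.92  0.  ]
(0.501, -0.2, 0.012, 71) turn [0. 0. 0.] shift [0.   0.   1.96]
(0.501, -0.2, 0.1, 71) turn [0. 0. 0.] shift [ 0.    0.   -1.76]
(0.43, -0.023, 0.1, 95) turn [ 0.  0. -3.] shift [ 3.65 -1.11  0.  ]
(0.43, -0.023, 0.013, 95) turn [0. 0. 0.] shift [0.   0.   1.74]
(0.43, -0.023, 0.15, 95) turn [0. 0. 0.] shift [ 0.    0.   -2.74]
```

Request:
play_rows([
  [0.58, [0.53, 0.03, 0], [0, 0, 0]],
  [0.58, [0, 0, 0.8], [0, 0, 0]],
  [0.58, [0, 0, 0.8], [0, 0, 0]],
  [0.58, [0, 0, 0.8], [0, 0, 0]],
  [0.58, [0, 0, 0.6], [0, 0, 0]],
  [0.58, [0, 0, 0.5], [0, 0, 0]],
  [0.58, [0, 0, 0.38], [0, 0, 0]],
  [0.58, [0, 0, 0], [0, 0, 0]],
], force=30)

```text
t: 5.1
tool_pos: [0.5172, -0.1498, 0.0054]
tool_rot: [-2.555, -1.824, 0.002]
contact_force: [0.3, 0.6, 0.3]
opening: 0.0494
grip_force: 0.0
```

Request:
play_rows([
  [0.2, [0, 0, 0], [0, 0, 0]],
  [0.2, [0, 0, 0], [0, 0, 0]],
  [0.2, [0, 0, 0], [0, 0, 0]],
  [0.2, [0, 0, 0], [0, 0, 0]],
  [0.2, [0, 0, 0], [0, 0, 0]],
])

```text
t: 5.72
tool_pos: [0.5197, -0.1514, 0.0082]
tool_rot: [2.556, 1.823, 0.002]
contact_force: [-0.3, 1.7, 6.4]
opening: 0.0247
grip_force: 30.3
```

Request:
play_rows([
  [0.2, [0, 0, -0.38], [0, 0, 0]],
  [0.2, [0, 0, -0.5], [0, 0, 0]],
  [0.2, [0, 0, -0.5], [0, 0, 0]],
  [0.2, [0, 0, -0.5], [0, 0, 0]],
  [0.2, [0, 0, 0], [0, 0, 0]],
])

```text
t: 6.35
tool_pos: [0.5202, -0.152, 0.104]
tool_rot: [2.554, 1.821, 0.004]
contact_force: [-0.1, -0.3, -0.5]
opening: 0.0243
grip_force: 29.3
```

```bash
python3 - <<'E'
from h import *
plan((.426,.031,.1,95),(.426,.031,.008,95))
c,K,W=cam('wrist');cv2.imwrite('pics/w2.png',c)
E
```

```text
t 6.35 pos [ 0.5202 -0.152   0.104 ] yaw 70.99 open 0.0243 F [-0.1 -0.3 -0.5]
(0.426, 0.031, 0.1, 95) turn [ 0.04  0.01 -3.  ] shift [ 3.81 -1.56  0.08]
(0.426, 0.031, 0.008, 95) turn [0. 0. 0.] shift [0.   0.   1.84]
```

View pics/w2.png

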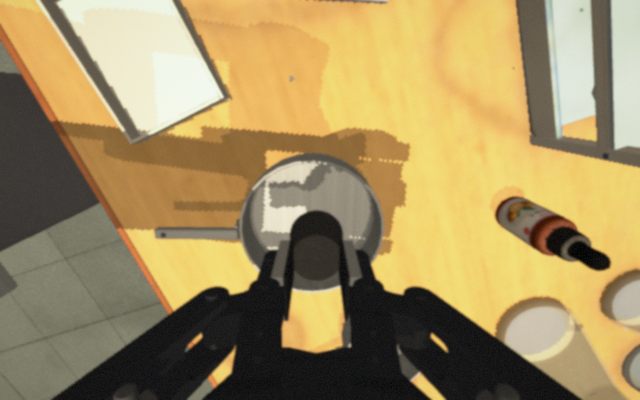

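Black bung held between the pads (317,235). Over to the tray.

Request:
play_rows([
  [0.2, [0, 0, 0], [0, 0, -1]],
  [0.2, [0, 0, 0], [0, 0, -1]],
  [0.2, [0, 0, 0], [0, 0, -1]],
  [0.2, [0.76, -0.31, 0], [0, 0, 0]],
  [0.2, [0.76, -0.31, 0], [0, 0, 0]],
  [0.2, [0.76, -0.31, 0], [0, 0, 0]],
  [0.2, [0.76, -0.31, 0], [0, 0, 0]],
  [0.2, [0.77, -0.32, 0], [0, 0, 0]],
])

```text
t: 7.4
tool_pos: [0.4223, 0.033, 0.0991]
tool_rot: [-2.122, -2.314, 0.002]
contact_force: [0.7, 1.2, 0.9]
opening: 0.0247
grip_force: 29.3
```

Request:
play_rows([
  [0.2, [0, 0, 0.6], [0, 0, 0]],
  [0.2, [0, 0, 0.6], [0, 0, 0]],
  [0.2, [0, 0, 0.4], [0, 0, 0]],
  [0.2, [0, 0, 0.28], [0, 0, 0]],
  [0.2, [0, 0, 0], [0, 0, 0]],
  [0.48, [0, 0, 0], [0, 0, 0]],
  [0.48, [0, 0, 0], [0, 0, 0]],
  [0.48, [0, 0, 0], [0, 0, 0]],
])

```text
t: 8.4
tool_pos: [0.4239, 0.032, 0.0064]
tool_rot: [-2.122, -2.316, 0.0]
contact_force: [1.0, 0.1, -0.6]
opening: 0.0409
grip_force: 0.0
```

Request:
play_rows([
  [0.48, [0, 0, -0.5], [0, 0, 0]],
  [0.5, [0, 0, -0.7], [0, 0, 0]],
  [0.5, [0, 0, -0.84], [0, 0, 0]],
  [0.5, [0, 0, 0], [0, 0, 0]],
])

```text
t: 8.9
tool_pos: [0.4271, 0.0317, 0.1128]
tool_rot: [2.118, 2.311, 0.008]
contact_force: [0.2, -0.3, -0.1]
opening: 0.043
grip_force: 0.0
```

```bash
python3 - <<'E'
from h import *
plan((.501,-.2,.11,71),(.501,-.2,.011,71))
c,K,W=cam('top');w=pans(c,K,W,{})[1];cv2.imwrite('pics/p3.png',w[150:450,100:900])
E
```

```text
t 8.90 pos [0.4271 0.0317 0.1128] yaw 94.99 open 0.0430 F [ 0.2 -0.3 -0.1]
(0.501, -0.2, 0.11, 71) turn [ 0.06 -0.    3.  ] shift [-3.9   2.91  0.06]
(0.501, -0.2, 0.011, 71) turn [0. 0. 0.] shift [0.   0.   1.98]
```

View pics/p3.png

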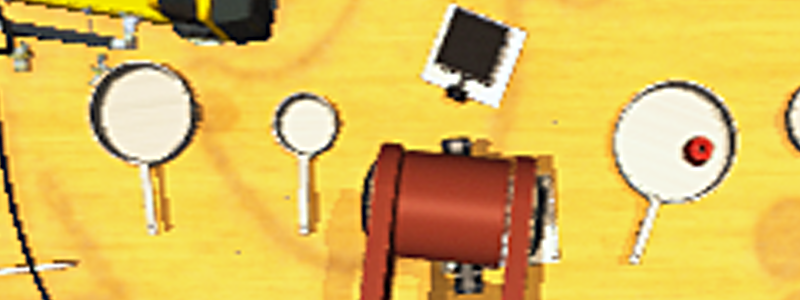

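Pan a now holds only the red bung (698,150), other pans unmoved. Red next.

Request:
play_rows([
  [0.5, [0, 0, 0], [0.06, 0, 1]],
  [0.5, [0, 0, 0], [0, 0, 1]],
  [0.5, [0, 0, 0], [0, 0, 1]],
  [0.54, [-0.78, 0.58, 0], [0, 0, 0]],
  [0.54, [-0.78, 0.58, 0], [0, 0, 0]],
  [0.54, [-0.78, 0.58, 0], [0, 0, 0]],
  [0.54, [-0.78, 0.58, 0], [0, 0, 0]],
  [0.54, [-0.78, 0.58, 0.06], [0, 0, 0]],
])

```text
t: 9.95
tool_pos: [0.4971, -0.2008, 0.1032]
tool_rot: [-2.552, -1.82, 0.012]
contact_force: [-0.9, 0.7, 0.2]
opening: 0.0463
grip_force: 0.0
```

Request:
play_rows([
  [0.54, [0, 0, 0.5], [0, 0, 0]],
  [0.54, [0, 0, 0.5], [0, 0, 0]],
  [0.54, [0, 0, 0.5], [0, 0, 0]],
  [0.54, [0, 0, 0.44], [0, 0, 0]],
  [0.54, [0, 0, 0], [0, 0, 0]],
  [0.15, [0, 0, 0], [0, 0, 0]],
  [0.15, [0, 0, 0], [0, 0, 0]],
  [0.15, [0, 0, 0], [0, 0, 0]],
])

```text
t: 10.95
tool_pos: [0.4975, -0.2, 0.0091]
tool_rot: [-2.555, -1.822, 0.01]
contact_force: [0.3, -0.7, -0.2]
opening: 0.0232
grip_force: 29.2
```

Request:
play_rows([
  [0.15, [0, 0, 0], [0, 0, 0]],
  [0.15, [0, 0, 0], [0, 0, 0]],
  [0.15, [0, 0, -0.4], [0, 0, 0]],
  [0.15, [0, 0, -0.5], [0, 0, 0]],
  [0.15, [0, 0, -0.5], [0, 0, 0]],
  [0.15, [0, 0, -0.5], [0, 0, 0]],
  [0.15, [0, 0, 0], [0, 0, 0]],
])

```text
t: 11.82
tool_pos: [0.4993, -0.2005, 0.1055]
tool_rot: [-2.558, -1.824, 0.008]
contact_force: [0.1, -0.6, -0.3]
opening: 0.0232
grip_force: 29.3
```

```bash
python3 - <<'E'
from h import *
plan((.43,-.023,.1,95),(.43,-.023,.014,95),(.43,-.023,.14,95),(.418,-.144,.14,161.3),(.418,-.144,.025,161.3))
E
```

```text
t 11.82 pos [ 0.4993 -0.2005  0.1055] yaw 70.99 open 0.0232 F [ 0.1 -0.6 -0.3]
(0.43, -0.023, 0.1, 95) turn [-0.03  0.02 -3.  ] shift [ 3.66 -1.07  0.11]
(0.43, -0.023, 0.014, 95) turn [0. 0. 0.] shift [0.   0.   1.72]
(0.43, -0.023, 0.14, 95) turn [0. 0. 0.] shift [ 0.    0.   -2.52]
(0.418, -0.144, 0.14, 161.3) turn [ 0.    0.   -8.29] shift [-0.55 -2.37  0.  ]
(0.418, -0.144, 0.025, 161.3) turn [0. 0. 0.] shift [0.  0.  2.3]
```

Request:
play_rows([
  [0.15, [0, 0, 0], [0, 0, -1]],
  [0.15, [0, 0, 0], [0, 0, -1]],
  [0.15, [0, 0, 0], [0, 0, -1]],
  [0.15, [0.73, -0.21, 0], [0, 0, 0]],
  [0.15, [0.73, -0.21, 0], [0, 0, 0]],
  [0.15, [0.73, -0.21, 0], [0, 0, 0]],
  [0.15, [0.73, -0.22, 0], [0, 0, 0]],
  [0.15, [0.74, -0.22, 0], [0, 0, 0]],
])

```text
t: 12.82
tool_pos: [0.427, -0.0208, 0.102]
tool_rot: [-2.118, -2.31, 0.011]
contact_force: [-0.2, -0.4, 0.2]
opening: 0.0232
grip_force: 29.3
```

Request:
play_rows([
  [0.15, [0, 0, 0.6], [0, 0, 0]],
  [0.15, [0, 0, 0.6], [0, 0, 0]],
  [0.15, [0, 0, 0.4], [0, 0, 0]],
  [0.15, [0, 0, 0.28], [0, 0, 0]],
  [0.15, [0, 0, 0], [0, 0, 0]],
  [0.46, [0, 0, 0], [0, 0, 0]],
  [0.46, [0, 0, 0], [0, 0, 0]],
  [0.46, [0, 0, 0], [0, 0, 0]],
])

```text
t: 13.82
tool_pos: [0.4277, -0.022, 0.0098]
tool_rot: [-2.119, -2.312, 0.009]
contact_force: [-0.0, 0.3, 0.7]
opening: 0.0392
grip_force: 0.0
```

Request:
play_rows([
  [0.46, [0, 0, -0.5], [0, 0, 0]],
  [0.46, [0, 0, -0.7], [0, 0, 0]],
  [0.5, [0, 0, -0.9], [0, 0, 0]],
  [0.5, [0, 0, -0.4], [0, 0, 0]],
  [0.5, [0, 0, 0], [0, 0, 0]],
])

```text
t: 14.45
tool_pos: [0.4302, -0.0223, 0.1368]
tool_rot: [-2.121, -2.315, 0.005]
contact_force: [0.2, 0.3, -0.3]
opening: 0.0427
grip_force: 0.0
```

Request:
play_rows([
  [0.5, [0, 0, 0], [0, 0, -0.92]],
  [0.5, [0, 0, 0], [0, 0, -0.92]],
  [0.5, [0, 0, 0], [0, 0, -0.92]],
  [0.5, [0, 0, 0], [0, 0, -0.92]],
  [0.5, [0, 0, 0], [0, 0, -0.92]],
  [0.5, [0, 0, 0], [0, 0, -0.92]],
  [0.5, [0, 0, 0], [0, 0, -0.92]],
  [0.5, [0, 0, 0], [0, 0, -0.92]],
])

```text
t: 15.45
tool_pos: [0.4276, -0.0217, 0.1326]
tool_rot: [-0.701, -3.051, 0.003]
contact_force: [-0.1, -0.6, -0.5]
opening: 0.0429
grip_force: 0.0
```

Request:
play_rows([
  [0.4, [0, -0.7, 0], [0, 0, -0.46]],
  [0.4, [0, -0.7, 0], [0, 0, -0.47]],
  [0.4, [0, -0.5, 0], [0, 0, 0]],
  [0.4, [0, 0, 0], [0, 0, 0]],
])

```text
t: 15.95
tool_pos: [0.3907, -0.1099, 0.1333]
tool_rot: [-0.513, -3.089, 0.001]
contact_force: [1.1, -0.0, 0.0]
opening: 0.034
grip_force: 0.0
```

```bash
python3 - <<'E'
from h import *
c,K,W=cam('top')
S={'b':(.535,.353),'d':(.526,.192),'a':(.508,-.175),'c':(.53,-.33)}
o,w=pans(c,K,W,S);[print(k,v if v is None else np.round(np.array(v,float),3)) for k,v in o.items()];cv2.imwrite('pics/p4.png',w[150:450,150:950])
plan()
E
```

```text
b [   0.537    0.358   53.008 -178.2    122.67 ]
d [  0.526   0.195  32.003 178.892 109.952]
a [ 5.10000e-01 -1.75000e-01  6.05810e+01  1.67055e+02  2.45807e+02]
c [   0.532   -0.33    42.795 -165.684  116.885]
t 16.00 pos [ 0.3911 -0.1093  0.1335] yaw 161.21 open 0.0345 F [-0.1  0.2  0. ]
```

View pics/p4.png

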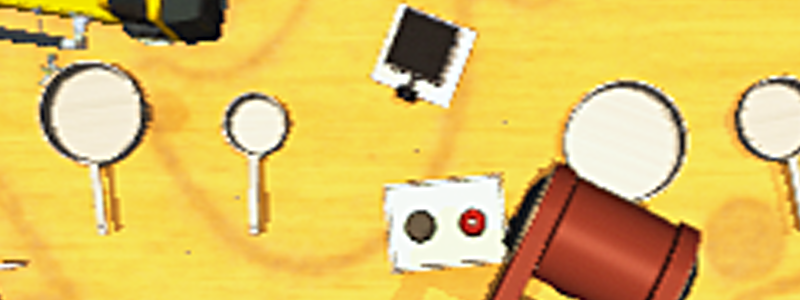

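Both bungs sit in the tray at (420,225) and (473,222). Now the handle of pan a.

```bash
python3 - <<'E'
from h import *
plan((.422,-.145,.1335,161.3),(.422,-.145,.025,161.3))
c,K,W=cam('wrist');cv2.imwrite('pics/w3.png',c)
a=np.radians(161.3);d=np.array([np.cos(a),np.sin(a)])
print(proj(K,W,[[*(np.array([.509,-.1745])+r*d),.048] for r in(.062,.13)]))
E
```

```text
t 16.00 pos [ 0.3911 -0.1093  0.1335] yaw 161.21 open 0.0345 F [-0.1  0.2  0. ]
(0.422, -0.145, 0.1335, 161.3) turn [-0.01 -0.07 -0.01] shift [-0.81 -0.48 -0.  ]
(0.422, -0.145, 0.025, 161.3) turn [0. 0. 0.] shift [0.   0.   2.17]
[[291.65664606 265.01921056]
 [289.68717347 198.33140291]]
```

View pics/w3.png

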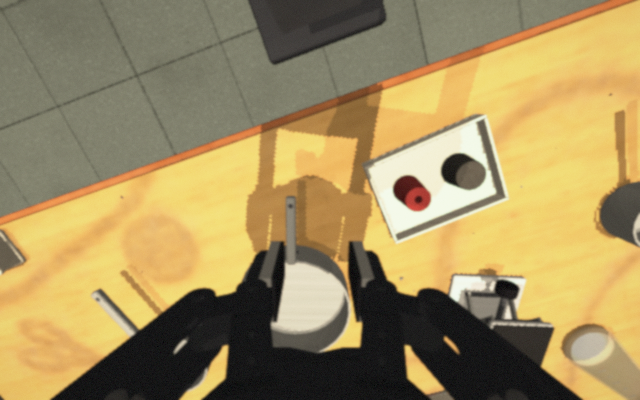

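Handle tip at (290,198), just as predicted. Grip it and lift.

Request:
play_rows([
  [0.4, [-0.4, -0.24, 0], [0, -0.07, 0]],
  [0.4, [-0.41, -0.24, 0], [0, 0, 0]],
  [0.4, [0, 0, 0.6], [0, 0, 0]],
  [0.4, [0, 0, 0.6], [0, 0, 0]],
  [0.4, [0, 0, 0.5], [0, 0, 0]],
  [0.4, [0, 0, 0.45], [0, 0, 0]],
  [0.4, [0, 0, 0], [0, 0, 0]],
  [0.4, [0, 0, 0], [0, 0, 0]],
], force=60)

```text
t: 17.05
tool_pos: [0.4233, -0.1452, 0.028]
tool_rot: [0.508, 3.098, -0.005]
contact_force: [0.2, -0.1, 0.0]
opening: 0.034
grip_force: 0.0
```

Request:
play_rows([
  [0, [0, 0, 0], [0, 0, 0]],
  [0, [0, 0, 0], [0, 0, 0]],
  [0, [0, 0, 0], [0, 0, 0]],
  [0, [0, 0, 0], [0, 0, 0]],
  [0, [0, 0, 0], [0, 0, 0]],
  [0, [0, 0, 0], [0, 0, 0]],
])

```text
t: 17.8
tool_pos: [0.4227, -0.1455, 0.0274]
tool_rot: [0.51, 3.099, -0.005]
contact_force: [-0.6, 0.5, 0.0]
opening: 0.0003
grip_force: 0.0
```

Request:
play_rows([
  [0, [0, 0, 0], [0, 0, 0]],
  [0, [0, 0, 0], [0, 0, 0]],
  [0, [0, 0, -0.3], [0, 0, 0]],
  [0, [0, 0, -0.5], [0, 0, 0]],
  [0, [0, 0, -0.7], [0, 0, 0]],
  [0, [0, 0, -0.7], [0, 0, 0]],
  [0, [0, 0, -0.7], [0, 0, 0]],
  [0, [0, 0, -0.4], [0, 0, 0]],
], force=110)

```text
t: 18.8
tool_pos: [0.4235, -0.1454, 0.1957]
tool_rot: [0.509, 3.095, -0.007]
contact_force: [-0.6, 0.2, -0.2]
opening: -0.0004
grip_force: 0.0
```

```bash
python3 - <<'E'
from h import *
plan((.517,-.016,.19,207),(.517,-.016,.095,207))
c,K,W=cam('scene');cv2.imwrite('pics/s2.png',cv2.resize(c[120:320,220:460],None,fx=3,fy=3,interpolation=cv2.INTER_CUBIC))
E
```

```text
t 18.80 pos [ 0.4235 -0.1454  0.1957] yaw 161.32 open -0.0004 F [-0.6  0.2 -0.2]
(0.517, -0.016, 0.19, 207) turn [-0.04  0.03 -5.71] shift [-2.84  1.46  0.11]
(0.517, -0.016, 0.095, 207) turn [0. 0. 0.] shift [0.  0.  1.9]
```

View pics/s2.png

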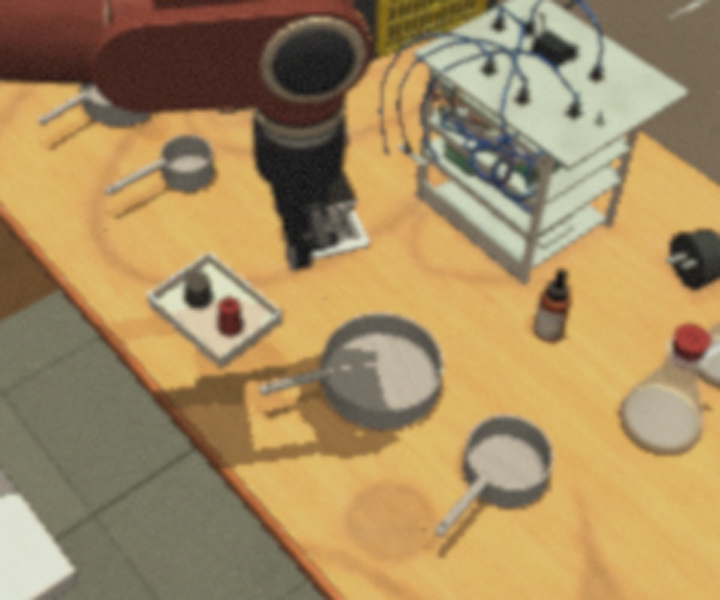

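The fingers shut on nothing and pan a has not moved (handle tip now at crop (265,388)). I'll triangulate the handle tip to find why.

```bash
python3 - <<'E'
from h import *
from scipy.optimize import least_squares
cs,Ks,Ws=cam('scene');ct,Kt,Wt=cam('top');cw,Kw,Ww=cam('wrist')
f=lambda p:np.r_[(proj(Ks,Ws,p)-[308.6,249])[0],(proj(Kt,Wt,p)-[369,244.5])[0]]
r=least_squares(f,[.4,-.14,.04]);print(r.x.round(4),f(r.x).round(1))
print('pred tip', .509+.13*np.cos(np.radians(161.3)),-.1745+.13*np.sin(np.radians(161.3)))
g=[(.422,-.145,z) for z in(.03,.044,.06)]
print('wrist',proj(Kw,Ww,g));plan()
x=cw[100:400,120:520];x=cv2.resize(x,None,fx=1.9,fy=1.9,interpolation=cv2.INTER_CUBIC);cv2.imwrite('pics/w4.png',x)
E
```

```text
[ 0.3888 -0.1362  0.0481] [ 0. -0. -0.  0.]
pred tip 0.38586266389301627 -0.1328203112238621
wrist [[316.49010956 172.0885289 ]
 [316.47145413 175.16899658]
 [316.44817125 179.01356636]]
t 19.00 pos [ 0.4223 -0.1448  0.1919] yaw 161.31 open 0.0002 F [ 0.  -0.2 -0.9]
```

View pics/w4.png

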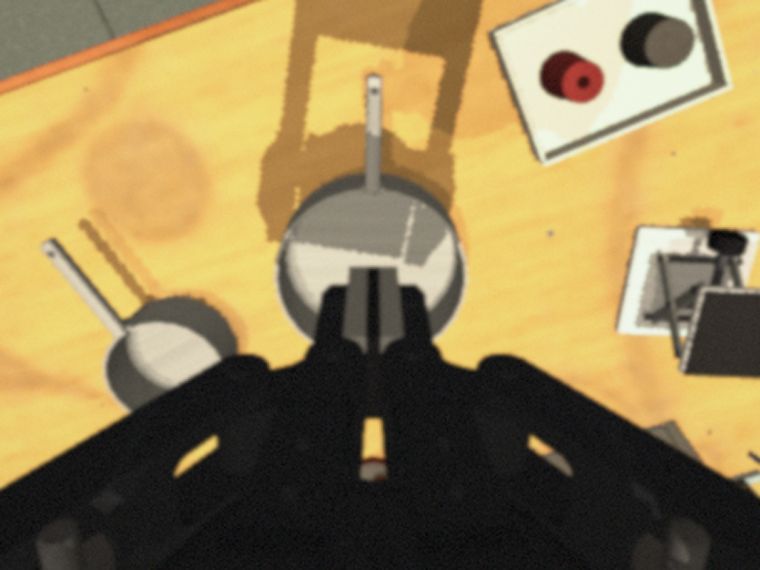

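Handle lies right on the centre line (373,75–190), so it should have been caught; try again lower and close in stages to see where contact comes.

Request:
play_rows([
  [0.4, [0, 0, 0.6], [0, 0, 0]],
  [0.4, [0, 0, 0.7], [0, 0, 0]],
  [0.4, [0, 0, 0.7], [0, 0, 0]],
  [0.4, [0, 0, 0.7], [0, 0, 0]],
  [0.4, [0, 0, 0.5], [0, 0, 0]],
  [0.4, [0, 0, 0.25], [0, 0, 0]],
  [0.4, [0, 0, 0], [0, 0, 0]],
  [0.4, [0, 0, 0], [0, 0, 0]],
], force=60)

```text
t: 20.0
tool_pos: [0.4234, -0.1459, 0.0208]
tool_rot: [0.51, 3.097, -0.006]
contact_force: [0.1, -0.3, 0.5]
opening: 0.0344
grip_force: 0.0
```

Request:
play_rows([
  [0.14, [0, 0, 0], [0, 0, 0]],
  [0.14, [0, 0, 0], [0, 0, 0]],
  [0.14, [0, 0, 0], [0, 0, 0]],
  [0.14, [0, 0, 0], [0, 0, 0]],
])

```text
t: 20.5
tool_pos: [0.4228, -0.1455, 0.0201]
tool_rot: [0.51, 3.098, -0.005]
contact_force: [-0.2, 0.5, -0.2]
opening: 0.012
grip_force: 0.0
```

Request:
play_rows([
  [0.06, [0, 0, 0], [0, 0, 0]],
  [0.06, [0, 0, 0], [0, 0, 0]],
  [0.06, [0, 0, 0], [0, 0, 0]],
  [0.06, [0, 0, 0], [0, 0, 0]],
])

```text
t: 21.0
tool_pos: [0.4228, -0.1458, 0.0202]
tool_rot: [0.51, 3.098, -0.006]
contact_force: [-1.0, -1.4, 2.8]
opening: 0.0065
grip_force: 59.0
```

```bash
python3 - <<'E'
from h import *
plan()
c,K,W=cam('wrist');a=cv2.resize(c[170:400,200:440],None,fx=2,fy=2,interpolation=cv2.INTER_CUBIC)
s,_,_=cam('scene');b=cv2.resize(s[190:290,270:390],(480,400),interpolation=cv2.INTER_CUBIC)
x=np.zeros((460,800,3),np.uint8);x[:,:400]=a[:,40:440];x[:400,400:]=b[:,40:440];cv2.imwrite('pics/w5.png',x)
E
```

```text
t 21.00 pos [ 0.4228 -0.1458  0.0202] yaw 161.31 open 0.0065 F [-1.  -1.4  2.8]
```

View pics/w5.png

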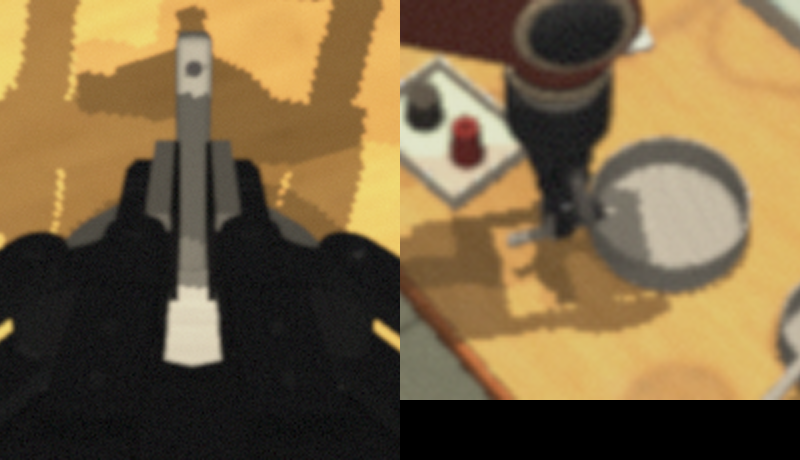

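Now held: 59 N at opening 6.5 mm with the TCP at 0.020 (pads sit farther back than I'd used). Lift.

Request:
play_rows([
  [0, [0, 0, 0], [0, 0, 0]],
  [0, [0, 0, 0], [0, 0, 0]],
  [0, [0, 0, 0], [0, 0, 0]],
  [0, [0, 0, -0.3], [0, 0, 0]],
  [0, [0, 0, -0.3], [0, 0, 0]],
  [0, [0, 0, 0], [0, 0, 0]],
  [0, [0, 0, 0], [0, 0, 0]],
], force=110)

```text
t: 21.98
tool_pos: [0.4224, -0.1452, 0.0498]
tool_rot: [0.51, 3.099, -0.004]
contact_force: [-0.2, 0.4, -3.1]
opening: 0.004
grip_force: 108.4
```

```bash
python3 - <<'E'
from h import *
plan((.517,-.016,.19,207),(.517,-.016,.09,207));o=ctrl.get_obs();print(o['grip_force'],o['wrist_torque'],o['contact_force'])
c,K,W=cam('top');print(pans(c,K,W,{'a':(.505,-.175)},.07)[0])
E
```

```text
t 21.98 pos [ 0.4224 -0.1452  0.0498] yaw 161.32 open 0.0040 F [-0.2  0.4 -3.1]
(0.517, -0.016, 0.19, 207) turn [-0.02  0.   -5.71] shift [-2.86  1.44 -2.8 ]
(0.517, -0.016, 0.09, 207) turn [0. 0. 0.] shift [0. 0. 2.]
108.371198088862 [0.14289409 0.32489286 0.06512737] [-0.16299545  0.42379682 -3.12283713]
{'a': (0.7148918762207032, 0.44075407409667966, 135.64694213867188, np.float64(-132.31664222533593), np.float64(756.890830869702))}
```

Pan a hangs in the grip (−3 N). Lift, turn, carry to the jack.

Request:
play_rows([
  [0, [0, 0, -0.4], [0, 0, 0]],
  [0, [0, 0, -0.5], [0, 0, 0]],
  [0, [0, 0, -0.5], [0, 0, 0]],
  [0, [0, 0, -0.5], [0, 0, -0.4]],
  [0, [0, 0, -0.5], [0, 0, -0.6]],
  [0, [0, 0, -0.4], [0, 0, -0.6]],
  [0, [0, 0, 0], [0, 0, -0.6]],
  [0, [0, 0, 0], [0, 0, -0.6]],
])

```text
t: 23.02
tool_pos: [0.4223, -0.1449, 0.1895]
tool_rot: [0.106, -3.14, 0.005]
contact_force: [0.4, -0.1, -2.8]
opening: 0.0046
grip_force: 108.5
```

Request:
play_rows([
  [0, [0, 0, 0], [0, 0, -0.6]],
  [0, [0, 0, 0], [0, 0, -0.6]],
  [0, [0, 0, 0], [0, 0, -0.6]],
  [0, [0, 0, 0], [0, 0, -0.6]],
  [0, [0, 0, 0], [0, 0, -0.51]],
  [0, [-0.2, 0.1, 0], [0, 0, 0]],
  [0, [-0.4, 0.2, 0], [0, 0, 0]],
  [0, [-0.4, 0.2, 0], [0, 0, 0]],
])

```text
t: 24.02
tool_pos: [0.4562, -0.099, 0.1894]
tool_rot: [0.731, -3.055, 0.005]
contact_force: [0.3, -1.5, -2.6]
opening: 0.004
grip_force: 108.4
```

Request:
play_rows([
  [0, [-0.5, 0.25, 0], [0, 0, 0]],
  [0, [-0.5, 0.25, 0], [0, 0, 0]],
  [0, [-0.4, 0.2, 0], [0, 0, 0]],
  [0, [-0.3, 0.15, 0], [0, 0, 0]],
  [0, [-0.16, 0.09, 0], [0, 0, 0]],
  [0, [0, 0, 0], [0, 0, 0]],
  [0, [0, 0, 0], [0, 0, 0]],
])

```text
t: 24.9
tool_pos: [0.5171, -0.0163, 0.1896]
tool_rot: [0.732, -3.055, 0.006]
contact_force: [-0.8, -0.6, -2.7]
opening: 0.0046
grip_force: 108.5
```

```bash
cat >> h.py <<'E'
def sag(rad,g):
    """held pan: outer dark/grey blob is unreliable; report ellipse of pan at given rim height from top camera"""
E
python3 - <<'E'
from h import *
plan((.517,-.016,.09,207))
c,K,W=cam('scene');o=pans(c,K,W,{'a':(.6,.03)},.205)[0];print(o)
cv2.imwrite('pics/s3.png',cv2.resize(c[120:280,240:440],None,fx=4,fy=3.75,interpolation=cv2.INTER_CUBIC))
E
```

```text
t 24.90 pos [ 0.5171 -0.0163  0.1896] yaw -153.05 open 0.0046 F [-0.8 -0.6 -2.7]
(0.517, -0.016, 0.09, 207) turn [-0.02 -0.01 -0.01] shift [-0.    0.01  1.99]
{'a': (0.5585892639160157, 0.2723824462890625, 266.34420013427734, np.float64(153.29744204102627), np.float64(416.7559122368077))}
```

View pics/s3.png

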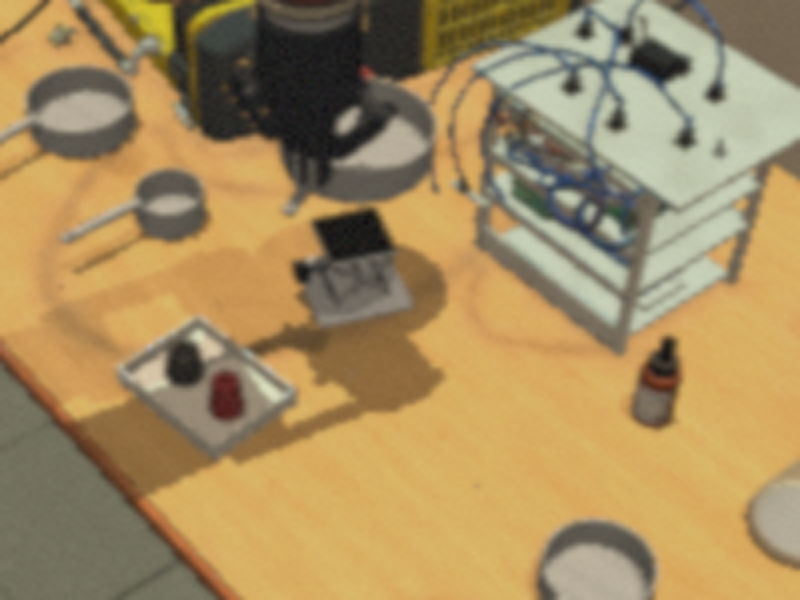

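The pan hangs near level over the jack (pad at (350,235)). Lower it.

Request:
play_rows([
  [0, [0, 0, 0.4], [0, 0, 0]],
  [0, [0, 0, 0.5], [0, 0, 0]],
  [0, [0, 0, 0.5], [0, 0, 0]],
  [0, [0, 0, 0.3], [0, 0, 0]],
  [0, [0, 0, 0.14], [0, 0, 0]],
  [0, [0, 0, 0], [0, 0, 0]],
])

```text
t: 25.7
tool_pos: [0.5173, -0.0163, 0.0974]
tool_rot: [0.733, -3.055, 0.005]
contact_force: [0.2, 0.3, -3.0]
opening: 0.0043
grip_force: 108.4
```

Request:
play_rows([
  [0, [0, 0, 0.06], [0, 0, 0]],
  [0, [0, 0, 0.06], [0, 0, 0]],
  [0, [0, 0, 0], [0, 0, 0]],
])

```text
t: 26.08
tool_pos: [0.518, -0.0163, 0.0921]
tool_rot: [-0.733, 3.053, -0.006]
contact_force: [0.5, -0.5, -2.0]
opening: 0.0042
grip_force: 108.7
```

Request:
play_rows([
  [0, [0, 0, 0.04], [0, 0, 0]],
  [0, [0, 0, 0], [0, 0, 0]],
  [0.08, [0, 0, 0], [0, 0, 0]],
  [0.12, [0, 0, 0], [0, 0, 0]],
  [0.2, [0, 0, 0], [0, 0, 0]],
  [0.3, [0, 0, 0], [0, 0, 0]],
  [0.35, [0, 0, 0], [0, 0, 0]],
  [0.35, [0, 0, 0], [0, 0, 0]],
])

```text
t: 27.08
tool_pos: [0.5174, -0.0162, 0.0896]
tool_rot: [-0.733, 3.055, -0.005]
contact_force: [-0.1, 0.5, 0.1]
opening: 0.0302
grip_force: 0.0
```

Request:
play_rows([
  [0.35, [0, 0, -0.3], [0, 0, 0]],
  [0.35, [0, 0, -0.5], [0, 0, 0]],
  [0.35, [0, 0, -0.8], [0, 0, 0]],
  [0.35, [0.8, 0, -0.3], [0, 0, 0]],
  [0.35, [0.8, 0, 0], [0, 0, 0]],
  [0.35, [0.8, 0, 0], [0, 0, 0]],
  [0.35, [0, 0, 0], [0, 0, 0]],
  [0.35, [0, 0, 0], [0, 0, 0]],
])

```text
t: 28.08
tool_pos: [0.4111, -0.0704, 0.1857]
tool_rot: [-0.732, 3.053, -0.007]
contact_force: [0.1, -0.1, 1.0]
opening: 0.0297
grip_force: 0.0
```

```bash
python3 - <<'E'
from h import *
plan()
c,K,W=cam('top');print(c[0,0]);o,w=pans(c,K,W,{'a':(.6,.03)},.11);print(o)
o,_=pans(c,K,W,{'b':(.535,.353),'d':(.526,.192),'c':(.53,-.33)});[print(k,np.round(np.array(v,float),3)) for k,v in o.items()]
E
```

```text
t 28.07 pos [ 0.4111 -0.0704  0.1857] yaw -153.02 open 0.0297 F [ 0.1 -0.1  1. ]
[ 61  84 101]
{'a': (0.5981230316162109, 0.023597534179687463, 61.83559799194336, np.float64(-178.58630335307603), np.float64(222.21264360037364))}
b [   0.537    0.358   53.06  -178.29   122.712]
d [  0.526   0.195  32.003 178.915 109.972]
c [   0.532   -0.33    42.852 -165.731  116.813]
```

```bash
cat >> h.py <<'E'
RAD=dict(a=62,b=52,c=42,d=32);TIP=dict(a=130,b=124,c=118,d=112)
from scipy.optimize import least_squares
def pan(c,K,W,k,xy,z0=0.,hand=True):
    """centre from far-side rim arc (known radius); handle line on its top plane"""
    def mask(z):
        g=np.array([[.8,.6],[.8,-.5],[.3,.6],[.3,-.5]])
        H,_=cv2.findHomography(proj(K,W,np.c_[g,np.full(4,z)]),np.float32([[0,0],[2200,0],[0,1000],[2200,1000]]))
        s=cv2.cvtColor(cv2.warpPerspective(c,H,(2200,1000),flags=cv2.INTER_CUBIC),cv2.COLOR_BGR2HSV)
        m=((s[...,1]<110)|(s[...,2]<90)).astype(np.uint8)
        u,v=int((.6-xy[1])*2000),int((.8-xy[0])*2000)
        box=np.zeros_like(m);cv2.circle(box,(u,v),2*TIP[k]+30,1,-1);m&=box
        n,l=cv2.connectedComponents(m);win=l[v-40:v+40,u-40:u+40];i=np.bincount(win[win>0]).argmax()
        f=(l==i).astype(np.uint8);cs,_=cv2.findContours(f,0,1);cv2.drawContours(f,[max(cs,key=cv2.contourArea)],-1,1,-1)
        o=cv2.morphologyEx(f,cv2.MORPH_OPEN,cv2.getStructuringElement(cv2.MORPH_ELLIPSE,(51,51)))
        return f,o
    w=lambda p:np.c_[.8-p[:,1]/2000.,.6-p[:,0]/2000.]
    _,o=mask(z0+.04);cs,_=cv2.findContours(o,0,cv2.CHAIN_APPROX_NONE);b=w(max(cs,key=cv2.contourArea)[:,0])
    c0=b.mean(0);n=c0-W[:2,3];n/=np.linalg.norm(n)
    d=b-c0;q=b[(d@n)>0.15*np.linalg.norm(d,axis=1)]
    s=least_squares(lambda p:np.hypot(*(q-p).T)-RAD[k]/1000,c0,loss='soft_l1',f_scale=.001)
    C=s.x;res=[C,np.std(s.fun)]
    if hand:
        f,o=mask(z0+.048);h=f&(1-cv2.dilate(o,np.ones((9,9))));n_,l,st,_=cv2.connectedComponentsWithStats(h)
        i=1+np.argmax(st[1:,4]);P=w(np.argwhere(l==i)[:,::-1])
        vx,vy,x0,y0=cv2.fitLine(P.astype(np.float32),cv2.DIST_HUBER,0,.001,.001).ravel()
        u=np.array([vx,vy]);m=np.array([x0,y0]);u*=np.sign((m-C)@u)
        t=(P-m)@u;tip=m+u*np.percentile(t,99.5)
        off=(C-m)@np.array([-u[1],u[0]])
        res+=[np.degrees(np.arctan2(u[1],u[0]))%360,tip-u*TIP[k]/1000,off*1000]
    return res
E
python3 - <<'E'
from h import *
c,K,W=cam('top')
for k,p in dict(b=(.535,.353),d=(.526,.192),c=(.53,-.33)).items(): print(k,*[np.round(v,4) for v in pan(c,K,W,k,p)])
print('a',pan(c,K,W,'a',(.6,.03),.07,False))
E
```

```text
b [0.5385 0.3603] 0.001 187.6893 [0.5384 0.362 ] 1.68
d [0.5265 0.1957] 0.0006 180.3558 [0.5285 0.1962] 0.4205
c [ 0.5329 -0.3314] 0.0008 191.4457 [ 0.5339 -0.3314] -0.1855
a [array([0.59898038, 0.02388639]), np.float64(0.000995874273274216)]
```

```bash
python3 - <<'E'
from h import *
plan((.447,.350,.185,187),(.447,.35,.0195,187),(.447,.35,.2,187),(.583,.115,.2,100),(.583,.115,.094,100))
E
```

```text
t 28.18 pos [ 0.4112 -0.0701  0.1853] yaw -152.97 open 0.0301 F [-0.8 -0.4 -0.1]
(0.447, 0.35, 0.185, 187) turn [-0.03  0.    2.5 ] shift [-1.74  8.25  0.01]
(0.447, 0.35, 0.0195, 187) turn [0. 0. 0.] shift [0.   0.   3.31]
(0.447, 0.35, 0.2, 187) turn [0. 0. 0.] shift [ 0.    0.   -3.61]
(0.583, 0.115, 0.2, 100) turn [ 0.    0.   10.88] shift [-5.1   1.86  0.  ]
(0.583, 0.115, 0.094, 100) turn [0. 0. 0.] shift [0.   0.   2.12]
```

Request:
play_rows([
  [0.35, [0, 0, 0], [0, 0, 0.83]],
  [0.35, [0, 0, 0], [0, 0, 0.83]],
  [0.35, [0, 0, 0], [0, 0, 0.84]],
  [0.35, [-0.17, 0.8, 0], [0, 0, 0]],
  [0.35, [-0.17, 0.8, 0], [0, 0, 0]],
  [0.35, [-0.17, 0.8, 0], [0, 0, 0]],
  [0.35, [-0.17, 0.8, 0], [0, 0, 0]],
  [0.35, [-0.17, 0.8, 0], [0, 0, 0]],
], force=60)

```text
t: 29.18
tool_pos: [0.4286, 0.1354, 0.1841]
tool_rot: [-0.194, 3.135, -0.005]
contact_force: [0.2, -1.0, -0.2]
opening: 0.0298
grip_force: 0.0
```

Request:
play_rows([
  [0.35, [-0.17, 0.8, 0], [0, 0, 0]],
  [0.35, [-0.17, 0.8, 0], [0, 0, 0]],
  [0.35, [-0.18, 0.8, 0], [0, 0, 0]],
  [0.35, [-0.2, 0.8, 0], [0, 0, 0]],
  [0.35, [-0.17, 0.7, 0], [0, 0, 0]],
  [0.35, [0, 0.35, 0], [0, 0, 0]],
  [0.35, [0, 0, 0], [0, 0, 0]],
  [0.35, [0, 0, 0], [0, 0, 0]],
])

```text
t: 30.18
tool_pos: [0.4465, 0.349, 0.1831]
tool_rot: [-0.191, 3.135, -0.006]
contact_force: [1.1, -0.2, 0.8]
opening: 0.0298
grip_force: 0.0
```

```bash
python3 - <<'E'
from h import *
plan((.447,.350,.185,187),(.447,.35,.0195,187))
c,K,W=cam('wrist')
# handle edges in a strip of the wrist picture around the predicted line
a=np.radians(187);d=np.array([np.cos(a),np.sin(a)]);hsv=cv2.cvtColor(c,cv2.COLOR_BGR2HSV)
for r in(.08,.092,.105,.115,.121,.127,.133):
    p=np.array([.5385,.361])+r*d;u,v=proj(K,W,[*p,.048])[0];s=hsv[int(v),int(u)-20:int(u)+21,1]
    w=np.nonzero(s<80)[0];print(r,int(u),int(v),w-20 if len(w)<20 else (w-20)[[0,-1]])
E
```

```text
t 30.18 pos [0.4465 0.349  0.1831] yaw -173.03 open 0.0298 F [ 1.1 -0.2  0.8]
(0.447, 0.35, 0.185, 187) turn [-0.03  0.   -0.  ] shift [-0.01  0.02 -0.04]
(0.447, 0.35, 0.0195, 187) turn [0. 0. 0.] shift [0.   0.   3.31]
0.08 317 191 [-2 -1  0  1  2  3  4]
0.092 317 180 [-2 -1  0  1  2  3  4]
0.105 317 168 [-3 -2 -1  0  1  2  3  4]
0.115 317 159 [-3 -2 -1  0  1  2  3  4]
0.121 317 153 [-3 -2 -1  0  1  2  3  4]
0.127 317 147 []
0.133 317 141 []
```

Request:
play_rows([
  [0.35, [0, 0, 0.7], [0, 0, 0]],
  [0.35, [0, 0, 0.7], [0, 0, 0]],
  [0.35, [0, 0, 0.7], [0, 0, 0]],
  [0.35, [0, 0, 0.6], [0, 0, 0]],
  [0.35, [0, 0, 0.4], [0, 0, 0]],
  [0.35, [0, 0, 0.17], [0, 0, 0]],
  [0.35, [0, 0, 0], [0, 0, 0]],
  [0.35, [0, 0, 0], [0, 0, 0]],
])

```text
t: 31.22
tool_pos: [0.4477, 0.3497, 0.0213]
tool_rot: [-0.191, 3.133, -0.003]
contact_force: [-0.0, 0.7, 0.7]
opening: 0.0301
grip_force: 0.0
```

Request:
play_rows([
  [0.14, [0, 0, 0], [0, 0, 0]],
  [0.14, [0, 0, 0], [0, 0, 0]],
  [0.06, [0, 0, 0], [0, 0, 0]],
  [0.06, [0, 0, 0], [0, 0, 0]],
  [0.06, [0, 0, 0], [0, 0, 0]],
  [0.06, [0, 0, 0], [0, 0, 0]],
])

```text
t: 31.98
tool_pos: [0.4468, 0.3495, 0.0203]
tool_rot: [-0.192, 3.135, -0.004]
contact_force: [-2.0, 1.4, 3.5]
opening: 0.0065
grip_force: 59.0
```

Request:
play_rows([
  [0, [0, 0, 0], [0, 0, 0]],
  [0, [0, 0, 0], [0, 0, 0]],
  [0, [0, 0, 0], [0, 0, 0]],
  [0, [0, 0, -0.3], [0, 0, 0]],
  [0, [0, 0, -0.3], [0, 0, 0]],
  [0, [0, 0, 0], [0, 0, 0]],
  [0, [0, 0, 0], [0, 0, 0]],
], force=110)

```text
t: 32.85
tool_pos: [0.4465, 0.349, 0.0497]
tool_rot: [-0.191, 3.135, -0.006]
contact_force: [-0.0, 0.1, -2.0]
opening: 0.0039
grip_force: 108.4
```

Request:
play_rows([
  [0, [0, 0, -0.5], [0, 0, 0]],
  [0, [0, 0, -0.6], [0, 0, 0]],
  [0, [0, 0, -0.7], [0, 0, 0]],
  [0, [0, 0, -0.7], [0, 0, 0.4]],
  [0, [0, 0, -0.5], [0, 0, 0.7]],
  [0, [0, 0, 0], [0, 0, 0.7]],
  [0, [0, 0, 0], [0, 0, 0.7]],
  [0, [0, 0, 0], [0, 0, 0.7]],
])

```text
t: 33.85
tool_pos: [0.446, 0.3494, 0.1988]
tool_rot: [0.513, 3.099, -0.006]
contact_force: [-0.0, 0.2, -2.7]
opening: 0.0038
grip_force: 108.6
```

Request:
play_rows([
  [0, [0, 0, 0], [0, 0, 0.7]],
  [0, [0, 0, 0], [0, 0, 0.7]],
  [0, [0, 0, 0], [0, 0, 0.7]],
  [0, [0, 0, 0], [0, 0, 0.7]],
  [0, [0, 0, 0], [0, 0, 0.7]],
  [0, [0, 0, 0], [0, 0, 0.7]],
  [0, [0, 0, 0], [0, 0, 0.7]],
  [0, [0, 0, 0], [0, 0, 0.7]],
])

```text
t: 34.85
tool_pos: [0.4462, 0.3495, 0.1988]
tool_rot: [1.655, 2.669, -0.005]
contact_force: [0.1, -0.4, -2.1]
opening: 0.0039
grip_force: 108.5
```

Request:
play_rows([
  [0, [0, 0, 0], [0, 0, 0.7]],
  [0, [0, 0, 0], [0, 0, 0.7]],
  [0, [0, 0, 0], [0, 0, 0.68]],
  [0, [-0.2, 0.08, 0], [0, 0, 0.3]],
  [0, [-0.4, 0.15, 0], [0, 0, 0]],
  [0, [-0.5, 0.18, 0], [0, 0, 0]],
  [0, [-0.5, 0.18, 0], [0, 0, 0]],
  [0, [-0.5, 0.18, 0], [0, 0, 0]],
])

```text
t: 35.85
tool_pos: [0.4993, 0.2495, 0.1997]
tool_rot: [2.069, 2.361, -0.004]
contact_force: [-0.1, -0.2, -1.7]
opening: 0.0039
grip_force: 108.5
```

```bash
python3 - <<'E'
from h import *
plan((.583,.115,.2,100))
c,K,W=cam('top');print('a',pan(c,K,W,'a',(.6,.03),.07,False))
for k,p in dict(d=(.526,.192),c=(.53,-.33)).items(): print(k,*[np.round(v,4) for v in pan(c,K,W,k,p)])
E
```

```text
t 35.85 pos [0.4993 0.2495 0.1997] yaw 97.55 open 0.0039 F [-0.1 -0.2 -1.7]
(0.583, 0.115, 0.2, 100) turn [-0.    0.03 -0.31] shift [-2.94  1.18 -0.01]
a [array([0.59909817, 0.02392638]), np.float64(0.0009744133240515116)]
d [0.5498 0.2069] 0.0103 195.1758 [0.5167 0.2753] 74.6914
c [ 0.5328 -0.3314] 0.0008 191.5215 [ 0.5339 -0.3314] -0.1957
```

Request:
play_rows([
  [0, [-0.5, 0.24, 0], [0, 0, 0]],
  [0, [-0.5, 0.24, 0], [0, 0, 0]],
  [0, [-0.5, 0.24, 0], [0, 0, 0]],
  [0, [-0.5, 0.24, 0], [0, 0, 0]],
  [0, [-0.4, 0.2, 0], [0, 0, 0]],
  [0, [-0.3, 0.14, 0], [0, 0, 0]],
  [0, [-0.2, 0.09, 0], [0, 0, 0]],
  [0, [0, 0, 0], [0, 0, 0]],
])

```text
t: 36.9
tool_pos: [0.587, 0.116, 0.2006]
tool_rot: [2.069, 2.36, -0.003]
contact_force: [0.0, 1.0, -1.5]
opening: 0.0042
grip_force: 108.5
```

```bash
python3 - <<'E'
from h import *
plan((.587,.1155,.2,97.5),(.587,.1155,.094,97.5))
E
```

```text
t 36.90 pos [0.587  0.116  0.2006] yaw 97.52 open 0.0042 F [ 0.   1.  -1.5]
(0.587, 0.1155, 0.2, 97.5) turn [0.   0.02 0.  ] shift [-0.01 -0.    0.01]
(0.587, 0.1155, 0.094, 97.5) turn [0. 0. 0.] shift [0.   0.   2.12]
```

Request:
play_rows([
  [0, [0, 0, 0.4], [0, 0, 0]],
  [0, [0, 0, 0.5], [0, 0, 0]],
  [0, [0, 0, 0.4], [0, 0, 0]],
  [0, [0, 0, 0.3], [0, 0, 0]],
  [0, [0, 0, 0.3], [0, 0, 0]],
  [0, [0, 0, 0], [0, 0, 0]],
])

```text
t: 37.65
tool_pos: [0.5859, 0.116, 0.104]
tool_rot: [2.07, 2.362, -0.006]
contact_force: [0.2, -0.2, -2.0]
opening: 0.0042
grip_force: 108.5
```

Request:
play_rows([
  [0, [0, 0, 0.08], [0, 0, 0]],
  [0, [0, 0, 0.07], [0, 0, 0]],
  [0, [0, 0, 0], [0, 0, 0]],
])

```text
t: 38.02
tool_pos: [0.587, 0.1159, 0.0983]
tool_rot: [2.069, 2.361, -0.003]
contact_force: [-1.1, 0.1, -3.1]
opening: 0.0038
grip_force: 108.5
```

Request:
play_rows([
  [0, [0, 0, 0.05], [0, 0, 0]],
  [0, [0, 0, 0.03], [0, 0, 0]],
  [0, [0, 0, 0], [0, 0, 0]],
])

```text
t: 38.4
tool_pos: [0.5872, 0.116, 0.0945]
tool_rot: [2.068, 2.361, -0.002]
contact_force: [-0.0, 1.2, -1.4]
opening: 0.0041
grip_force: 108.8
```

Touching down; release and check.

Request:
play_rows([
  [0, [0, 0, 0.02], [0, 0, 0]],
  [0.08, [0, 0, 0], [0, 0, 0]],
  [0.12, [0, 0, 0], [0, 0, 0]],
  [0.2, [0, 0, 0], [0, 0, 0]],
  [0.3, [0, 0, 0], [0, 0, 0]],
  [0.35, [0, 0, 0], [0, 0, 0]],
  [0.35, [0, 0, -0.2], [0, 0, 0]],
  [0.35, [0, 0, -0.5], [0, 0, 0]],
])

```text
t: 39.4
tool_pos: [0.5858, 0.1159, 0.1276]
tool_rot: [2.07, 2.362, -0.006]
contact_force: [0.9, 0.1, -0.4]
opening: 0.0298
grip_force: 0.0
```

Request:
play_rows([
  [0.35, [0, 0, -0.7], [0, 0, 0]],
  [0.35, [0, 0, -0.5], [0, 0, 0]],
  [0.35, [0, -0.8, 0], [0, 0, -0.9]],
  [0.35, [0, -0.8, 0], [0, 0, -0.9]],
  [0.35, [0, -0.8, 0], [0, 0, -0.9]],
  [0.35, [0, -0.8, 0], [0, 0, -0.9]],
  [0.35, [0, -0.6, 0], [0, 0, -0.9]],
  [0.35, [0, 0, 0], [0, 0, -0.9]],
])

```text
t: 40.4
tool_pos: [0.4115, 0.0479, 0.1892]
tool_rot: [1.05, 2.957, -0.004]
contact_force: [0.2, 0.1, 0.2]
opening: 0.0298
grip_force: 0.0
```

```bash
python3 - <<'E'
from h import *
plan((.431,.195,.19,180))
c,K,W=cam('top');print('a',pan(c,K,W,'a',(.6,.03),.07,False))
cv2.imwrite('pics/t5.png',c)
# rim arc of b: dark inner-wall edges on the plan at b's rim height
w=pans(c,K,W,{},.113)[1];g=cv2.cvtColor(w[130:280,500:660],cv2.COLOR_BGR2GRAY);g=cv2.resize(g,None,fx=4,fy=4,interpolation=cv2.INTER_CUBIC)
for r in(62,52,42):
    h=cv2.HoughCircles(g,cv2.HOUGH_GRADIENT,1,8,param1=60,param2=12,minRadius=4*r-14,maxRadius=4*r+6)
    print(r,[] if h is None else [(round(.8-(130+y/4)/1000,4),round(.6-(500+x/4)/1000,4),q/4) for x,y,q in h[0][:3]])
for k,p in dict(d=(.526,.192),c=(.53,-.33)).items(): print(k,*[np.round(v,4) for v in pan(c,K,W,k,p)])
E
```

```text
t 40.40 pos [0.4115 0.0479 0.1892] yaw 140.90 open 0.0298 F [0.2 0.1 0.2]
(0.431, 0.195, 0.19, 180) turn [-0.02  0.03 -4.89] shift [-0.39  2.94 -0.02]
a [array([0.59899858, 0.02383127]), np.float64(0.000995697938672945)]
62 [(np.float32(0.5976), np.float32(0.0229), np.float32(60.325)), (np.float32(0.5926), np.float32(0.0204), np.float32(60.875)), (np.float32(0.5949), np.float32(0.0216), np.float32(62.25))]
52 [(np.float32(0.5961), np.float32(0.0241), np.float32(51.7)), (np.float32(0.5991), np.float32(0.0211), np.float32(51.7)), (np.float32(0.6009), np.float32(0.0246), np.float32(52.25))]
42 [(np.float32(0.5994), np.float32(0.0256), np.float32(43.35)), (np.float32(0.6156), np.float32(0.0216), np.float32(43.075)), (np.float32(0.6094), np.float32(0.0269), np.float32(43.35))]
d [0.5265 0.1957] 0.0006 180.2431 [0.5285 0.196 ] 0.3018
c [ 0.5329 -0.3313] 0.0008 191.4755 [ 0.5339 -0.3314] -0.2469
```

```bash
python3 - <<'E'
from h import *
plan((.443,-.350,.19,191.5),(.443,-.35,.0195,191.5),(.443,-.35,.2,191.5),(.5674,-.063,.2,250))
E
```

```text
t 40.45 pos [0.412  0.0481 0.1893] yaw 141.07 open 0.0301 F [-0.5  0.1  0.8]
(0.443, -0.35, 0.19, 191.5) turn [-0.02  0.03 -6.3 ] shift [ 0.98 -7.93 -0.01]
(0.443, -0.35, 0.0195, 191.5) turn [0. 0. 0.] shift [0.   0.   3.41]
(0.443, -0.35, 0.2, 191.5) turn [0. 0. 0.] shift [ 0.    0.   -3.61]
(0.5674, -0.063, 0.2, 250) turn [ 0.    0.   -7.31] shift [-6.24 -0.37  0.  ]
```

Request:
play_rows([
  [0.35, [0, 0, 0], [0, 0, -0.9]],
  [0.35, [0, 0, 0], [0, 0, -0.9]],
  [0.35, [0, 0, 0], [0, 0, -0.9]],
  [0.35, [0, 0, 0], [0, 0, -0.9]],
  [0.35, [0, 0, 0], [0, 0, -0.9]],
  [0.35, [0, 0, 0], [0, 0, -0.9]],
  [0.35, [0, 0, 0], [0, 0, -0.9]],
  [0.35, [0.1, -0.8, 0], [0, 0, 0]],
], force=60)

```text
t: 41.45
tool_pos: [0.4155, 0.0093, 0.1892]
tool_rot: [-0.311, 3.124, -0.005]
contact_force: [0.5, -1.0, 0.2]
opening: 0.0298
grip_force: 0.0
```

Request:
play_rows([
  [0.35, [0.1, -0.8, 0], [0, 0, 0]],
  [0.35, [0.1, -0.8, 0], [0, 0, 0]],
  [0.35, [0.1, -0.8, 0], [0, 0, 0]],
  [0.35, [0.1, -0.8, 0], [0, 0, 0]],
  [0.35, [0.1, -0.8, 0], [0, 0, 0]],
  [0.35, [0.1, -0.8, 0], [0, 0, 0]],
  [0.35, [0.1, -0.8, 0], [0, 0, 0]],
  [0.35, [0.1, -0.8, 0], [0, 0, 0]],
])

```text
t: 42.45
tool_pos: [0.4381, -0.3149, 0.1902]
tool_rot: [-0.302, 3.126, -0.006]
contact_force: [-0.3, -0.8, 0.8]
opening: 0.0299
grip_force: 0.0
```

Request:
play_rows([
  [0.35, [0.08, -0.73, 0], [0, 0, 0]],
  [0.35, [0, 0, 0], [0, 0, 0]],
  [0.35, [0, 0, 0], [0, 0, 0]],
])

```text
t: 42.82
tool_pos: [0.441, -0.3495, 0.1898]
tool_rot: [-0.304, 3.126, -0.004]
contact_force: [-0.0, 0.6, 0.2]
opening: 0.0302
grip_force: 0.0
```

```bash
cat >> h.py <<'E'
def hcheck(C,ang,hang=.048,rr=(.06,.08,.092,.105,.115,.121,.127)):
    c,K,W=cam('wrist');a=np.radians(ang);d=np.array([np.cos(a),np.sin(a)]);hsv=cv2.cvtColor(c,cv2.COLOR_BGR2HSV)
    for r in rr:
        u,v=proj(K,W,[*(np.array(C)+r*d),hang])[0];s=hsv[int(v),int(u)-20:int(u)+21,1]
        w=np.nonzero(s<80)[0]-20;print(r,int(u),int(v),w if len(w)<20 else w[[0,-1]])
E
python3 - <<'E'
from h import *
plan((.443,-.350,.19,191.5),(.443,-.35,.0195,191.5))
hcheck((.5335,-.3314),191.5)
c,K,W=cam('top')
for k,p in dict(d=(.526,.192)).items(): print(k,*[np.round(v,4) for v in pan(c,K,W,k,p)])
E
```

```text
t 42.83 pos [ 0.441  -0.3495  0.1898] yaw -168.89 open 0.0302 F [-0.   0.6  0.2]
(0.443, -0.35, 0.19, 191.5) turn [-0.02  0.   -0.05] shift [-0.04 -0.02 -0.  ]
(0.443, -0.35, 0.0195, 191.5) turn [0. 0. 0.] shift [0.   0.   3.41]
0.06 315 208 [-3 -2 -1  0  1  2  3  4]
0.08 315 191 [-2 -1  0  1  2  3]
0.092 315 180 [-2 -1  0  1  2  3]
0.105 315 168 [-3 -2 -1  0  1  2  3  4]
0.115 315 159 [-3 -2 -1  0  1  2  3  4]
0.121 315 153 []
0.127 315 147 []
d [0.5266 0.1958] 0.0005 180.2404 [0.5285 0.1961] 0.2541
```

Aligned. Grip c and lift.

Request:
play_rows([
  [0.35, [-0.03, 0, 0.7], [0, 0, 0]],
  [0.35, [0, 0, 0.7], [0, 0, 0]],
  [0.35, [0, 0, 0.7], [0, 0, 0]],
  [0.35, [0, 0, 0.6], [0, 0, 0]],
  [0.35, [0, 0, 0.4], [0, 0, 0]],
  [0.35, [0, 0, 0.28], [0, 0, 0]],
  [0.35, [0, 0, 0], [0, 0, 0]],
  [0.35, [0, 0, 0], [0, 0, 0]],
])

```text
t: 43.92
tool_pos: [0.4433, -0.3509, 0.0219]
tool_rot: [-0.305, 3.125, -0.008]
contact_force: [0.7, 0.4, 0.2]
opening: 0.0299
grip_force: 0.0
```

Request:
play_rows([
  [0.14, [0, 0, 0], [0, 0, 0]],
  [0.14, [0, 0, 0], [0, 0, 0]],
  [0.06, [0, 0, 0], [0, 0, 0]],
  [0.06, [0, 0, 0], [0, 0, 0]],
  [0.06, [0, 0, 0], [0, 0, 0]],
  [0.06, [0, 0, 0], [0, 0, 0]],
])

```text
t: 44.68
tool_pos: [0.4425, -0.3505, 0.021]
tool_rot: [-0.305, 3.126, -0.006]
contact_force: [-2.1, -0.6, 3.9]
opening: 0.0062
grip_force: 56.2
```

Request:
play_rows([
  [0, [0, 0, 0], [0, 0, 0]],
  [0, [0, 0, 0], [0, 0, 0]],
  [0, [0, 0, 0], [0, 0, 0]],
  [0, [0, 0, -0.3], [0, 0, 0]],
  [0, [0, 0, -0.3], [0, 0, 0]],
  [0, [0, 0, 0], [0, 0, 0]],
  [0, [0, 0, 0], [0, 0, 0]],
], force=110)

```text
t: 45.55
tool_pos: [0.4425, -0.3499, 0.0506]
tool_rot: [-0.305, 3.126, -0.005]
contact_force: [-0.7, 0.5, -1.3]
opening: 0.0033
grip_force: 108.5
```

Request:
play_rows([
  [0, [0, 0, -0.5], [0, 0, 0]],
  [0, [0, 0, -0.6], [0, 0, 0]],
  [0, [0, 0, -0.7], [0, 0, 0]],
  [0, [0, 0, -0.7], [0, 0, 0]],
  [0, [0, 0, -0.5], [0, 0, -0.4]],
  [0, [0, 0, 0], [0, 0, -0.7]],
  [0, [0, 0, 0], [0, 0, -0.7]],
  [0, [0, 0, 0], [0, 0, -0.7]],
])

```text
t: 46.55
tool_pos: [0.4421, -0.3492, 0.1997]
tool_rot: [0.848, -3.024, 0.003]
contact_force: [-1.0, -0.0, -1.0]
opening: 0.0033
grip_force: 108.6
```

Request:
play_rows([
  [0, [0, 0, 0], [0, 0, -0.7]],
  [0, [0, 0, 0], [0, 0, -0.7]],
  [0, [0, 0, 0], [0, 0, -0.7]],
  [0, [0, 0, 0], [0, 0, -0.7]],
  [0, [0, 0, 0], [0, 0, -0.7]],
  [0, [0, 0, 0], [0, 0, -0.7]],
  [0, [0, 0, 0], [0, 0, -0.6]],
  [0, [-0.3, 0, 0], [0, 0, 0]],
])

```text
t: 47.55
tool_pos: [0.5178, -0.2468, 0.1908]
tool_rot: [1.501, -2.648, 0.069]
contact_force: [-0.3, -0.9, -0.9]
opening: 0.0034
grip_force: 108.6
```

Request:
play_rows([
  [0, [-0.5, 0, 0], [0, 0, 0]],
  [0, [-0.6, 0, 0], [0, 0, 0]],
  [0, [-0.6, 0, 0], [0, 0, 0]],
  [0, [-0.6, 0, 0], [0, 0, 0]],
  [0, [-0.6, 0, 0], [0, 0, 0]],
  [0, [-0.6, 0, 0], [0, 0, 0]],
  [0, [-0.5, 0, 0], [0, 0, 0]],
  [0, [-0.3, 0, 0], [0, 0, 0]],
])

```text
t: 48.55
tool_pos: [0.6279, -0.0638, 0.1683]
tool_rot: [1.5, -2.648, 0.071]
contact_force: [-0.6, 0.4, -1.4]
opening: 0.0035
grip_force: 108.6
```

```bash
python3 - <<'E'
from h import *
plan((.5673,-.0633,.2,250),(.5673,-.0633,.108,250))
c,K,W=cam('top');print('a',pan(c,K,W,'a',(.6,.03),.07,False))
print('d',*[np.round(v,4) for v in pan(c,K,W,'d',(.526,.192))])
E
```

```text
t 48.55 pos [ 0.6279 -0.0638  0.1683] yaw -120.91 open 0.0035 F [-0.6  0.4 -1.4]
(0.5673, -0.0633, 0.2, 250) turn [ 0.13 -0.76 -1.37] shift [ 0.4   1.14 -0.63]
(0.5673, -0.0633, 0.108, 250) turn [0. 0. 0.] shift [0.   0.   1.84]Traceback (most recent call last):
  File "<stdin>", line 3, in <module>
  File "h.py", line 74, in pan
    _,o=mask(z0+.04);cs,_=cv2.findContours(o,0,cv2.CHAIN_APPROX_NONE);b=w(max(cs,key=cv2.contourArea)[:,0])
                                                                          ~~~^^^^^^^^^^^^^^^^^^^^^^^^
ValueError: max() iterable argument is empty
```

The wrist hit its range while turning far right, so the path was skewed; nothing touched. Check joints, then back off upward and correct.

```bash
python3 - <<'E'
from h import *
print(ctrl.get_obs()['q'].round(2))
plan((.6279,-.0638,.2,239),(.5673,-.0633,.2,239),(.5673,-.0633,.2,245))
c,K,W=cam('wrist');print(proj(K,W,[[.599,.024,.11],[.6747,.0155,.19]]))
E
```

```text
[-0.17  0.13  1.6  -0.1   1.46 -2.76]
t 48.60 pos [ 0.6284 -0.0627  0.1682] yaw -120.86 open 0.0035 F [-0.4  0.2 -1.2]
(0.6279, -0.0638, 0.2, 239) turn [ 0.05 -0.76  0.01] shift [ 0.02 -0.   -0.64]
(0.5673, -0.0633, 0.2, 239) turn [0. 0. 0.] shift [0.62 1.04 0.  ]
(0.5673, -0.0633, 0.2, 245) turn [ 0.    0.   -0.75] shift [0. 0. 0.]
[[396.01579443 278.91566246]
 [315.4020662  390.14813183]]
```

Request:
play_rows([
  [0, [0, 0, -0.2], [0, 0, 0]],
  [0, [0, 0, -0.3], [0, -0.3, 0]],
  [0, [0, 0, -0.14], [0, -0.46, 0]],
  [0, [0.2, 0.34, 0], [0, 0, 0]],
  [0, [0.2, 0.35, 0], [0, 0, -0.35]],
  [0, [0.22, 0.35, 0], [0, 0, -0.4]],
  [0, [0, 0, 0], [0, 0, 0]],
  [0, [0, 0, 0], [0, 0, 0]],
])

```text
t: 49.65
tool_pos: [0.5694, -0.0636, 0.202]
tool_rot: [1.685, -2.648, -0.007]
contact_force: [-1.4, -0.8, -1.5]
opening: 0.0037
grip_force: 109.0
```

```bash
python3 - <<'E'
from h import *
print(ctrl.get_obs()['q'].round(2))
plan((.5597,-.0602,.2,245))
c,K,W=cam('top');c2,K2,W2=cam('scene')
# rack, bottle, flasks still where they were?
t=cv2.imread('pics/top0.png').astype(int);d=np.abs(t-c.astype(int)).max(2)
print('bystander diff',[int((d[y0:y1,x0:x1]>60).sum()) for x0,x1,y0,y1 in((280,300,143,165),(390,406,149,165),(428,458,143,168))])
cv2.imwrite('pics/s6.png',np.hstack([cv2.resize(c2[110:260,250:410],(400,375),interpolation=cv2.INTER_CUBIC),cv2.resize(c[120:270,240:400],(400,375),interpolation=cv2.INTER_CUBIC)]))
E
```

```text
[-0.24 -0.06  1.74  0.    1.47 -2.95]
t 49.65 pos [ 0.5694 -0.0636  0.202 ] yaw -115.05 open 0.0037 F [-1.4 -0.8 -1.5]
(0.5597, -0.0602, 0.2, 245) turn [ 0.04  0.   -0.01] shift [0.02 0.2  0.04]
bystander diff [0, 0, 0]
```

Request:
play_rows([
  [0, [0.02, 0.2, 0.04], [0.04, 0, 0]],
  [0, [0, 0, 0], [0, 0, 0]],
  [0, [0, 0, 0], [0, 0, 0]],
])

```text
t: 50.12
tool_pos: [0.5592, -0.0595, 0.1991]
tool_rot: [1.688, -2.648, -0.002]
contact_force: [0.2, 0.1, -1.0]
opening: 0.0037
grip_force: 109.0
```

```bash
python3 - <<'E'
from h import *
plan((.5597,-.0602,.2,245),(.5597,-.0602,.098,245))
o=ctrl.get_obs();T=np.eye(4);T[:3,:3]=R.from_rotvec(o['tool_rot']).as_matrix();T[:3,3]=o['tool_pos']
c,K,W=cam('wrist')
for r in np.arange(.098,.128,.003):
    p=(T@[r-.0929,0,-.0275,1])[:3]
    u,v=proj(K,W,p)[0];print(round(r,3),int(u),int(v),c[int(v),int(u)-14:int(u)+15:2].max(1))
E
```

```text
t 50.12 pos [ 0.5592 -0.0595  0.1991] yaw -114.96 open 0.0037 F [ 0.2  0.1 -1. ]
(0.5597, -0.0602, 0.2, 245) turn [ 0.01 -0.    0.  ] shift [ 0.01 -0.01 -0.02]
(0.5597, -0.0602, 0.098, 245) turn [0. 0. 0.] shift [0.   0.   2.04]
0.098 314 251 [ 88  96  96  96  87  44  59 109 115 109  61  42  88  95  96]
0.101 314 246 [111  96  97  96  89  47  63 109 116 111  65  45  89  93  96]
0.104 314 241 [124  97  96  93  90  64  75 110 114 115  81  65  96 108 107]
0.107 314 235 [ 87  90  87  89  98 109 115 112 114 116 119 112  97  87  85]
0.11 314 230 [ 86  85  87  88 101 108 107  94  83 100 114 111  98  89  90]
0.113 314 225 [ 99 100 102 101 118 135 109  74  65  65  98 118 109 104 100]
0.116 314 219 [ 87  87  88  92 112 136 144 145 146 148 147 138 110  90  90]
0.119 314 214 [108  94  90  90 113 133 139 142 142 142 145 137 109  92  94]
0.122 314 208 [123 124 126 128 116 105 103 101 100 100  98 109 133 143 146]
0.125 314 202 [133 132 132 136 134 131 130 130 130 128 126 127 127 124 125]
```

Grip has not slipped. Lower c into b.

Request:
play_rows([
  [0, [0, 0, 0.4], [0, 0, 0]],
  [0, [0, 0, 0.5], [0, 0, 0]],
  [0, [0, 0, 0.4], [0, 0, 0]],
  [0, [0, 0, 0.3], [0, 0, 0]],
  [0, [0, 0, 0.25], [0, 0, 0]],
  [0, [0, 0, 0], [0, 0, 0]],
  [0, [0, 0, 0], [0, 0, 0]],
])

```text
t: 51.05
tool_pos: [0.5598, -0.0598, 0.1075]
tool_rot: [-1.689, 2.649, -0.0]
contact_force: [-0.8, 0.7, -0.3]
opening: 0.0035
grip_force: 109.0
```

Request:
play_rows([
  [0, [0, 0, 0.08], [0, 0, 0]],
  [0, [0, 0, 0.06], [0, 0, 0]],
  [0, [0, 0, 0], [0, 0, 0]],
  [0, [0, 0, 0], [0, 0, 0]],
])

```text
t: 51.55
tool_pos: [0.5592, -0.0595, 0.0997]
tool_rot: [1.688, -2.649, -0.002]
contact_force: [-0.3, 1.6, -1.6]
opening: 0.0037
grip_force: 109.0
```

Request:
play_rows([
  [0, [0, 0, 0.04], [0, 0, 0]],
  [0, [0, 0, 0.02], [0, 0, 0]],
  [0, [0, 0, 0], [0, 0, 0]],
  [0, [0, 0, 0], [0, 0, 0]],
])

```text
t: 52.05
tool_pos: [0.5595, -0.0601, 0.0973]
tool_rot: [1.688, -2.649, 0.0]
contact_force: [-2.1, -2.5, 3.3]
opening: 0.0034
grip_force: 109.8
```

Request:
play_rows([
  [0.08, [0, 0, 0], [0, 0, 0]],
  [0.12, [0, 0, 0], [0, 0, 0]],
  [0.2, [0, 0, 0], [0, 0, 0]],
  [0.3, [0, 0, 0], [0, 0, 0]],
  [0.35, [0, 0, 0], [0, 0, 0]],
  [0.35, [0, 0, -0.2], [0, 0, 0]],
  [0.35, [0, 0, -0.5], [0, 0, 0]],
  [0.35, [0, 0, -0.7], [0, 0, 0]],
])

```text
t: 53.05
tool_pos: [0.5587, -0.0595, 0.167]
tool_rot: [1.688, -2.648, -0.004]
contact_force: [0.4, -0.3, 0.9]
opening: 0.0303
grip_force: 0.0
```

Request:
play_rows([
  [0.35, [0, 0, -0.5], [0, 0, 0.9]],
  [0.35, [0.3, 0.8, 0], [0, 0, 0.9]],
  [0.35, [0.3, 0.8, 0], [0, 0, 0.9]],
  [0.35, [0.3, 0.8, 0], [0, 0, 0.9]],
  [0.35, [0, 0, 0], [0, 0, 0.9]],
  [0.35, [0, 0, 0], [0, 0, 0.9]],
  [0.35, [0, 0, 0], [0, 0, 0.9]],
  [0.35, [0, 0, 0], [0, 0, 0.9]],
])

```text
t: 54.05
tool_pos: [0.4388, -0.0186, 0.1928]
tool_rot: [-0.197, 3.135, 0.0]
contact_force: [-0.3, -0.9, -0.7]
opening: 0.0302
grip_force: 0.0
```

```bash
python3 - <<'E'
from h import *
plan((.4355,.1957,.19,180.2))
c,K,W=cam('top');print('a',pan(c,K,W,'a',(.6,.03),.07,False))
print('d',*[np.round(v,4) for v in pan(c,K,W,'d',(.526,.192))])
w=pans(c,K,W,{},.115)[1];cv2.imwrite('pics/p7.png',cv2.resize(w[100:320,440:700],None,fx=2.7,fy=2.7,interpolation=cv2.INTER_CUBIC))
E
```

```text
t 54.05 pos [ 0.4388 -0.0186  0.1928] yaw -172.81 open 0.0302 F [-0.3 -0.9 -0.7]
(0.4355, 0.1957, 0.19, 180.2) turn [0.   0.   0.87] shift [0.05 4.29 0.06]
a [array([0.59899125, 0.02391438]), np.float64(0.0010126177516744349)]
d [0.5265 0.1957] 0.0006 180.6112 [0.5285 0.1965] 0.789
```

View pics/p7.png

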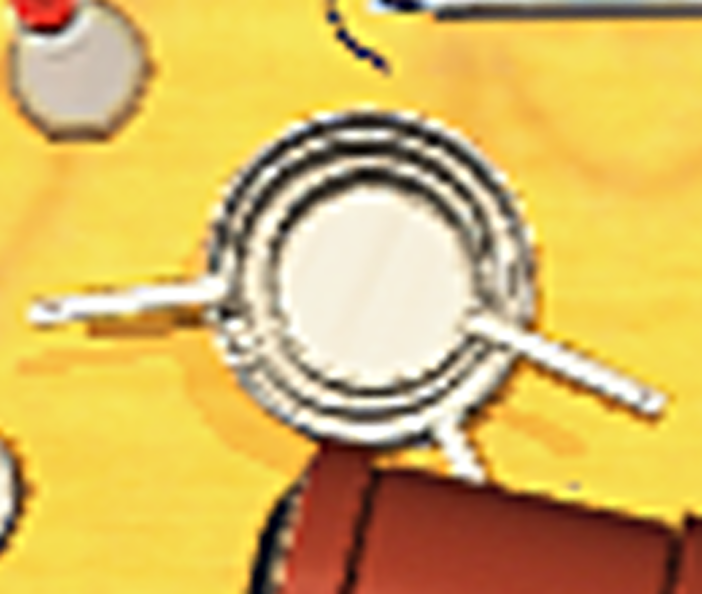

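Rims a, b, c are concentric around (372,285), handles fanned with b left, a lower, c right; nothing disturbed. Now d.

Request:
play_rows([
  [0.35, [0, 0.5, 0.06], [0, 0, 0.43]],
  [0.35, [0, 0.7, 0], [0, 0, 0.44]],
  [0.35, [0.05, 0.8, 0], [0, 0, 0]],
  [0.35, [0, 0.8, 0], [0, 0, 0]],
  [0.35, [0, 0.8, 0], [0, 0, 0]],
  [0.35, [0, 0.6, 0], [0, 0, 0]],
  [0.35, [0, 0, 0], [0, 0, 0]],
  [0.35, [0, 0, 0], [0, 0, 0]],
], force=60)

```text
t: 55.1
tool_pos: [0.4293, 0.1907, 0.1892]
tool_rot: [0.014, -3.141, -0.0]
contact_force: [0.3, 0.2, -0.1]
opening: 0.0299
grip_force: 0.0
```

```bash
python3 - <<'E'
from h import *
plan((.4355,.1957,.19,180.3),(.4355,.1957,.0195,180.3))
hcheck((.5275,.196),180.3,rr=(.05,.07,.092,.1,.107,.110,.114,.118,.122))
E
```

```text
t 55.10 pos [0.4293 0.1907 0.1892] yaw -179.48 open 0.0299 F [ 0.3  0.2 -0.1]
(0.4355, 0.1957, 0.19, 180.3) turn [ 0.   -0.01  0.03] shift [-0.12  0.1  -0.02]
(0.4355, 0.1957, 0.0195, 180.3) turn [0. 0. 0.] shift [0.   0.   3.41]
0.05 320 220 [-3 -2 -1  0  1  2  3  4  5]
0.07 320 203 [-2 -1  0  1  2  3  4]
0.092 320 184 [-2 -1  0  1  2  3  4]
0.1 320 177 [-2 -1  0  1  2  3  4]
0.107 320 170 [-2 -1  0  1  2  3  4]
0.11 320 167 [-2 -1  0  1  2  3  4]
0.114 320 164 [-1  0  1  2  3]
0.118 320 160 []
0.122 320 156 []
```

Request:
play_rows([
  [0.35, [-0.12, 0.1, 0], [0, 0, 0]],
  [0.35, [0, 0, 0.7], [0, 0, 0]],
  [0.35, [0, 0, 0.7], [0, 0, 0]],
  [0.35, [0, 0, 0.7], [0, 0, 0]],
  [0.35, [0, 0, 0.6], [0, 0, 0]],
  [0.35, [0, 0, 0.4], [0, 0, 0]],
  [0.35, [0, 0, 0.29], [0, 0, 0]],
  [0.35, [0, 0, 0], [0, 0, 0]],
])

```text
t: 56.15
tool_pos: [0.4344, 0.1957, 0.0184]
tool_rot: [0.012, -3.138, 0.0]
contact_force: [0.2, 0.3, 0.7]
opening: 0.0296
grip_force: 0.0
```

Request:
play_rows([
  [0.14, [0, 0, 0], [0, 0, 0]],
  [0.14, [0, 0, 0], [0, 0, 0]],
  [0.06, [0, 0, 0], [0, 0, 0]],
  [0.06, [0, 0, 0], [0, 0, 0]],
  [0.06, [0, 0, 0], [0, 0, 0]],
  [0.06, [0, 0, 0], [0, 0, 0]],
])

```text
t: 56.9
tool_pos: [0.4352, 0.1963, 0.0197]
tool_rot: [0.013, -3.141, -0.001]
contact_force: [-1.3, 0.5, 2.5]
opening: 0.006
grip_force: 58.7
```

Request:
play_rows([
  [0, [0, 0, 0], [0, 0, 0]],
  [0, [0, 0, 0], [0, 0, 0]],
  [0, [0, 0, 0], [0, 0, 0]],
  [0, [0, 0, -0.3], [0, 0, 0]],
  [0, [0, 0, -0.3], [0, 0, 0]],
  [0, [0, 0, 0], [0, 0, 0]],
  [0, [0, 0, 0], [0, 0, 0]],
], force=110)

```text
t: 57.78
tool_pos: [0.435, 0.1962, 0.0495]
tool_rot: [0.013, -3.14, -0.001]
contact_force: [0.1, 0.7, -1.2]
opening: 0.0039
grip_force: 108.5
```

Request:
play_rows([
  [0, [0, 0, -0.5], [0, 0, 0]],
  [0, [0, 0, -0.6], [0, 0, 0]],
  [0, [0, 0, -0.7], [0, 0, 0]],
  [0, [0, 0, -0.7], [0, 0, 0]],
  [0, [0, 0, -0.5], [0, 0, 0.4]],
  [0, [0, 0, 0], [0, 0, 0.7]],
  [0, [0, 0, 0], [0, 0, 0.7]],
  [0, [0, 0, 0], [0, 0, 0.7]],
])

```text
t: 58.78
tool_pos: [0.4347, 0.196, 0.1986]
tool_rot: [-0.537, -3.093, 0.001]
contact_force: [-0.0, -0.4, -0.7]
opening: 0.0037
grip_force: 108.5
```

```bash
python3 - <<'E'
from h import *
plan((.5178,.0667,.2,152),(.5178,.0667,.11,152))
E
```

```text
t 58.77 pos [0.4347 0.196  0.1986] yaw 160.28 open 0.0037 F [-0.  -0.4 -0.7]
(0.5178, 0.0667, 0.2, 152) turn [-0.01 -0.02  1.04] shift [-2.68 -1.5  -0.03]
(0.5178, 0.0667, 0.11, 152) turn [0. 0. 0.] shift [0.  0.  1.8]
```

Request:
play_rows([
  [0, [0, 0, 0], [0, 0, 0.52]],
  [0, [0, 0, 0], [0, 0, 0.52]],
  [0, [-0.4, -0.22, 0], [0, 0, 0]],
  [0, [-0.5, -0.28, 0], [0, 0, 0]],
  [0, [-0.6, -0.34, 0], [0, 0, 0]],
  [0, [-0.5, -0.28, 0], [0, 0, 0]],
  [0, [-0.4, -0.22, 0], [0, 0, 0]],
  [0, [-0.28, -0.16, 0], [0, 0, 0]],
])

```text
t: 59.78
tool_pos: [0.5187, 0.0664, 0.1984]
tool_rot: [-0.756, -3.046, 0.0]
contact_force: [-0.3, 0.6, -1.0]
opening: 0.004
grip_force: 108.5
```

Request:
play_rows([
  [0, [0, 0, 0], [0, 0, 0]],
  [0, [0, 0, 0], [0, 0, 0]],
])

```text
t: 60.02
tool_pos: [0.5182, 0.0677, 0.199]
tool_rot: [-0.755, -3.047, -0.001]
contact_force: [-0.5, -0.2, -0.8]
opening: 0.004
grip_force: 108.5
```

```bash
python3 - <<'E'
from h import *
plan((.5178,.0667,.2,152),(.5178,.0667,.11,152))
c,K,W=cam('top');print('a',pan(c,K,W,'a',(.6,.03),.07,False))
E
```

```text
t 60.02 pos [0.5182 0.0677 0.199 ] yaw 152.17 open 0.0040 F [-0.5 -0.2 -0.8]
(0.5178, 0.0667, 0.2, 152) turn [-0.   -0.02  0.02] shift [-0.   -0.02 -0.02]
(0.5178, 0.0667, 0.11, 152) turn [0. 0. 0.] shift [0.  0.  1.8]
a [array([0.58398539, 0.01464567]), np.float64(0.015746781186598505)]
```

Request:
play_rows([
  [0, [0, 0.02, 0.4], [0, 0, 0]],
  [0, [0, 0, 0.5], [0, 0, 0]],
  [0, [0, 0, 0.4], [0, 0, 0]],
  [0, [0, 0, 0.3], [0, 0, 0]],
  [0, [0, 0, 0.22], [0, 0, 0]],
  [0, [0, 0, 0], [0, 0, 0]],
  [0, [0, 0, 0], [0, 0, 0]],
])

```text
t: 60.95
tool_pos: [0.5197, 0.0681, 0.1091]
tool_rot: [0.756, 3.049, 0.001]
contact_force: [-0.4, 0.9, -1.5]
opening: 0.0044
grip_force: 108.5
```

Request:
play_rows([
  [0, [0, 0, 0.06], [0, 0, 0]],
  [0, [0, 0, 0.06], [0, 0, 0]],
  [0, [0, 0, 0], [0, 0, 0]],
  [0, [0, 0, 0], [0, 0, 0]],
])

```text
t: 61.45
tool_pos: [0.519, 0.0681, 0.1023]
tool_rot: [-0.756, -3.048, -0.0]
contact_force: [-0.5, 0.2, -1.2]
opening: 0.0037
grip_force: 108.5
```

Request:
play_rows([
  [0, [0, 0, 0.04], [0, 0, 0]],
  [0, [0, 0, 0.03], [0, 0, 0]],
  [0, [0, 0, 0], [0, 0, 0]],
  [0, [0, 0, 0], [0, 0, 0]],
])

```text
t: 61.95
tool_pos: [0.5191, 0.0683, 0.0992]
tool_rot: [-0.756, -3.048, -0.001]
contact_force: [-2.8, 1.4, 3.2]
opening: 0.0037
grip_force: 109.2
```

Contact at the expected height. Release and retreat.

Request:
play_rows([
  [0.08, [0, 0, 0], [0, 0, 0]],
  [0.12, [0, 0, 0], [0, 0, 0]],
  [0.2, [0, 0, 0], [0, 0, 0]],
  [0.3, [0, 0, 0], [0, 0, 0]],
  [0.35, [0, 0, 0], [0, 0, 0]],
  [0.35, [0, 0, -0.2], [0, 0, 0]],
  [0.35, [0, 0, -0.5], [0, 0, 0]],
  [0.35, [0, 0, -0.7], [0, 0, 0]],
])

```text
t: 62.95
tool_pos: [0.5184, 0.0681, 0.1692]
tool_rot: [-0.755, -3.046, 0.0]
contact_force: [0.7, 0.4, -0.1]
opening: 0.0297
grip_force: 0.0
```

Request:
play_rows([
  [0.35, [0, 0, -0.6], [0, 0, 0]],
  [0.35, [0.8, -0.5, 0], [0, 0, 0]],
  [0.35, [0.6, -0.8, 0], [0, 0, 0]],
  [0.35, [0, -0.9, 0], [0, 0, 0]],
  [0.35, [0, -0.9, 0], [0, 0, 0]],
  [0.35, [0, -0.9, 0], [0, 0, 0]],
  [0.35, [0, -0.9, 0], [0, 0, 0]],
  [0.35, [0, 0, 0], [0, 0, 0]],
])

```text
t: 63.95
tool_pos: [0.3421, -0.1178, 0.1998]
tool_rot: [0.765, 3.047, -0.001]
contact_force: [0.7, 0.7, 0.9]
opening: 0.0298
grip_force: 0.0
```

```bash
python3 - <<'E'
from h import *
plan()
c,K,W=cam('top');print('a',pan(c,K,W,'a',(.6,.03),.07,False))
# handles: dark/bright low-saturation blobs outside pan a on handle plane; angles and tip distances
z=.122;w=pans(c,K,W,{},z)[1];s=cv2.cvtColor(w,cv2.COLOR_BGR2HSV)
m=(s[...,1]<110).astype(np.uint8);C=(576,201)
ring=np.zeros_like(m);cv2.circle(ring,C,135,1,-1);cv2.circle(ring,C,72,0,-1);m&=ring
n,l,st,ce=cv2.connectedComponentsWithStats(m)
for i in range(1,n):
    if st[i,4]>120:
        p=np.argwhere(l==i);x,y=.8-p[:,0]/1000,.6-p[:,1]/1000;r=np.hypot(x-.599,y-.024)
        print(st[i,4],'ang',np.degrees(np.arctan2(y.mean()-.024,x.mean()-.599))%360,'r',r.min().round(3),r.max().round(3))
hs=cv2.cvtColor(c,cv2.COLOR_BGR2HSV)
t=cv2.imread('pics/top0.png').astype(int);d=np.abs(t-c.astype(int)).max(2)
print('bystander diff',[int((d[y0:y1,x0:x1]>60).sum()) for x0,x1,y0,y1 in((280,300,143,165),(390,406,149,165),(428,458,143,168))])
# rims on each own plane: grey profile through centre along +x (far side), mm from (.599,.024)
w=pans(c,K,W,{},.115)[1];print('far',w[201-66:201-20,576].max(1));print('left',w[201,576-66:576-20].max(1));print('right',w[201,576+20:576+66][::-1].max(1))
E
```

```text
t 63.95 pos [ 0.3421 -0.1178  0.1998] yaw 151.82 open 0.0298 F [0.7 0.7 0.9]
a [array([0.59899697, 0.02388136]), np.float64(0.0010152725973858697)]
1936 ang 336.8776206953826 r 0.095 0.135
1018 ang 54.72118163269971 r 0.108 0.135
477 ang 97.16834120523049 r 0.072 0.126
428 ang 245.21934976752337 r 0.072 0.12
363 ang 150.63039355949604 r 0.072 0.112
543 ang 206.61839657307883 r 0.072 0.13
bystander diff [0, 0, 0]
far [251 253 255 255 255 226 173 111  60  32  26  44  97 171 222 221 175 110
  57  24  10  30  91 182 240 235 162  85  36  36  60  96 134 168 186 171
 123  74  55  63  91 128 172 211 241 255]
left [244 245 243 242 241 233 212 186 162 156 176 205 222 222 210 192 172 154
 145 159 192 230 255 255 254 239 220 200 181 169 162 166 185 217 243 246
 211 164 140 160 197 238 255 255 252 250]
right [254 249 225 184 145 112 112 138 165 166 146 130 134 162 197 222 225 214
 203 202 206 204 188 157 134 134 164 203 226 218 193 174 171 180 191 196
 195 194 200 210 220 231 240 245 248 251]
```

```bash
python3 -c "
from station import ctrl;print(ctrl.finish_job())"
```

```text
the job is handed in; nothing more can be done
None
```

I handed the job in at about 64 s, verdict not shown: both bungs are in the tray, and pans a–d are nested and centred on the jack within about 2 mm, handles at about 207°, 97°, 245° and 151°; flasks and bottle unmoved.

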